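Set the parts canister to the hexagon nuts with the pin spanner

TASK

The lid of the round parts canister is too stiff for fingers and is turned with the T-handled pin spanner that lies near it: pick the spanner up, stand it upright on the bench on its pins and let go, then take it again from above by its wooden T-handle. Push both pins fully into the two holes of the lid and turn the lid with it until the round pour hole stands squarely over the compartment whose outside tab carries the hexagon-nut sample. Then lift the spanner out, leave it standing upright on its pins on the bench clear of the canister, and keep the hand off the canister and the other tools where they lie.

Things in the scene. Friction and masses are not known exactly. Their poses are not given: they have to be found in the camera images.
- spanner: T-handled two-pin spanner, 120 mm, 0.26 kg. Origin: middle of the pin-tip plane; z runs from there up the stem to the T-handle. It starts lying level, pins to the left and away from the robot, stem axis 16 mm above the bench, x vertical. Along z: 0-9 mm pins and pilot foot, 9-23 mm head bar 32 (x) by 66 mm (y), 23-100 mm stem 16 mm square, then the T-bar..
- pin_a (a point): centre of the tip of the pin at y = +24 mm of the spanner: 7 mm diameter, 9 mm long, chamfered. Midway between the pins is a round pilot foot, 24 mm diameter and equally long, so that the spanner can stand on pins and pilot; it tips over if it leans about 12 degrees about its y
- pin_b (a point): centre of the tip of the pin at y = -24 mm of the spanner
- t_top (a point): centre of the top face of the spanner's pale wooden T-bar, which is 32 mm (x) by 90 mm (y), 20 mm thick (z = 100 to 120 mm of the spanner); axes as the spanner's
- canister: Round aluminium parts canister fixed to the bench, 128 mm diameter, 148 mm flange, lid's top 50.5 mm above the bench; four compartments. Four outer tabs (to 90 mm from the axis, 12 mm high) carry samples of the compartment behind: hexagon nut (+x), round washer (+y), square nut (-x), domed head (-y). Origin on the axis at bench height.
- nut_sample (a point): top of the hexagon-nut sample (23 mm across corners, 9 mm high), 78 mm from the canister's axis along its +x, 21 mm above the bench
- lid (a joint): angle of the dark steel lid about the canister's upright axis, rad; positive is anticlockwise from above; 0 when the pour hole stands exactly over the compartment with the hexagon-nut sample. Range -1.7 to 1.7; starts between 0.8 and 1.4. It resists with about 0.2 N m and stays where it is left.
- lid_center (a point): centre of the lid's top face (lid 124 mm diameter, 10 mm thick); x axis points at the pour hole, y axis at hole_a. In the middle is a 29 mm through hole for the spanner's pilot.
- hole_a (a point): mouth centre of one 10 mm pin hole, 24 mm from the axis, through the 10 mm lid; nothing below it stops the pins: the spanner is fully in when its head rests on the lid
- hole_b (a point): mouth centre of the other 10 mm pin hole, 24 mm from the axis on the opposite side
- pour_hole (a point): centre of the lid's 25 mm round pour hole at its top face, 44 mm from the axis, at right angles to the line of the pin holes
- grinder: bench grinder fixed on the bench to the left of the work, 256 mm high: it fills x = 0.24 to 0.47 m, y = -0.24 to 0.10 m; keep the hand clear of it. Origin under its middle. (The room's wall shelf also hangs 0.5 m above the bench, beyond x = 0.60 m.)
- tape_roll2: loose roll of black tape lying flat, 66 mm diameter, 19 mm high; bystander; origin under its centre
- wrench_old: loose rusty combination wrench, 181 x 32 x 8 mm; bystander; origin under its centre, its length along its y axis
- wrench_small: loose small bright combination wrench, 154 x 28 x 6 mm; bystander; origin under its centre, its length along its y axis
- block_oak: loose hardwood offcut 45 x 75 x 45 mm; bystander; origin under its centre

How it is judged (in metres and radians):
On the way, in this order (a step that is already met when the one before it is completed fails the run):
1. the spanner stands upright on its pins on the bench, let go, with the lid not yet turned (angle between spanner's own z axis and vertical below 0.12 rad and height (world z) of spanner below 0.006 m and horizontal distance between spanner and canister above 0.11 m and contact force between the fingers and spanner below 0.1 N and linear speed of spanner below 0.03 m/s and value of joint lid above 0.6 rad), for 0.2 s.
2. both pins are more than 5 mm down in the lid's two holes, before the lid is turned (z of each of pin_a, pin_b in the frame of lid_center below -0.005 m and ((horizontal distance between pin_a and hole_a below 0.005 m and horizontal distance between pin_b and hole_b below 0.005 m) or (horizontal distance between pin_a and hole_b below 0.005 m and horizontal distance between pin_b and hole_a below 0.005 m)) and value of joint lid above 0.6 rad), for 0.1 s.
3. with both pins still in, the lid is turned until the pour hole is over the hexagon-nut compartment (z of each of pin_a, pin_b in the frame of lid_center below -0.005 m and ((horizontal distance between pin_a and hole_a below 0.005 m and horizontal distance between pin_b and hole_b below 0.005 m) or (horizontal distance between pin_a and hole_b below 0.005 m and horizontal distance between pin_b and hole_a below 0.005 m)) and value of joint lid between -0.13 and 0.13 rad), for 0.2 s.
At the end, for the whole second after the job is handed in: The lid is within 0.13 rad (7 degrees) of the position where its pour hole is over the hexagon-nut compartment; the spanner stands upright on its pins on the bench (within 7 degrees), let go and at rest, its axis more than 110 mm from the canister's (value of joint lid between -0.13 and 0.13 rad and angle between spanner's own z axis and vertical below 0.12 rad and height (world z) of spanner below 0.006 m and horizontal distance between spanner and canister above 0.11 m and contact force between the fingers and spanner below 0.1 N and linear speed of spanner below 0.03 m/s); the robot touches nothing.
It fails at once if the hand or arm touches the canister or its lid (contact force between any of the fingers, the arm and canister above 2 N).
It fails at once if another tool is moved by more than 30 mm (distance of any of tape_roll2, wrench_old, wrench_small, block_oak from where it was at the start of the episode above 0.03 m).
It also fails if it takes over 64 s, if anything falls off the work surface, if the arm or the gripper's body presses on something with over 40 N, if the wrist force passes 120 N, or if a joint passes its speed limit or range.

ROBOT

A 7-joint arm with a two-finger parallel gripper is mounted at the origin on a cart in front of the work surface, level with it; the furniture and walls round the work are solid. World frame = base frame: x ahead of the robot, y to its left, z up, the work surface at z = 0. Lengths are in mm, angles in degrees, forces in N, time in s.
With the tool pointing down it reaches from about 400 to 875 mm from the base axis. Payload 6.5 kg.
Tool frame: the origin (TCP) lies at the centre of the arm's flange, where the gripper is bolted on; the fingertips stand nose_length ahead of it and the grasp point (between the pads) lies 155 mm ahead of it (nose_length is the distance from the TCP to the fingertips, in mm); z points along the fingers, y is the line along which they close (so a half turn about z gives the same grasp; the last joint's range is limited). The gripper opens to 85 mm and grips with 20 to 120 N. Pads are 22 mm wide; open, the fingers measure 114 mm over their backs; the gripper's body (76 mm by 85 mm) begins 54 mm behind the grasp point. The pads swing forward as they close: fully open they stand 13 mm farther back than shut.
Start: joints at [65.306, 30.733, -0.252, 88.115, 0.149, 61.152, -4.079], TCP at [231.896, -607.219, 404.69] pointing down, gripper open.
Joint ranges: [-154.64, 154.64], [-21.42, 123.67], [-72.66, 72.17], [13.99, 137.28], [-74.86, 254.86], [10.95, 109.41], [-158.01, 158.01]. Speed limits (degrees/s): [136.94, 136.94, 180, 180, 180, 180, 180].

INTERFACE

Orientations are given as [roll, pitch, yaw] about the fixed x, y, z axes, in that order (R = Rz(yaw) Ry(pitch) Rx(roll)).
In Python, from rig import * gives the robot as it stands.
- The arm moves only by the tool play_rows, never from a script. Its argument "commands" is a list of rows, each an object with "slide": the shift along the tool's x, y, z in m, a list of three; "rotation": the turn, a rotation vector about the tool's x, y, z in rad, a list of three; "fingers": the finger opening in m, from 0 to 0.0854. A call has 1 to 8 rows; each row is the pose to reach, as a shift and turn from the pose commanded when the call began, along the tool's axes at that moment; what a row does not reach only later rows make up. A row lasts 1/12 s, in which the tool goes at most 41.7 mm and 7.16 degrees, less where a joint would pass 70% of its speed; a pose out of reach is approached as far as the arm can. A call with a gripper value outside its range is refused whole. The fingers move at their own pace and stop on an object; "force" is the grip in N (left out, the last holds). Time passes only in rows, so rows that repeat a pose let the fingers close. It gives the time, the measured TCP pose, the force, the opening and the grip force at its end, in the units of the state.
- state(): the state, without advancing time (a new reading comes with each control period).
- capture(name): name is "side" or "top" or "wrist"; returns a dict with "frame" (400x640x3 uint8, red, green, blue), "camera_matrix" (3x3 intrinsics, pixels), "camera_from_world" (4x4, takes a point from world to camera coordinates). Camera axes: x right, y down, z forward; pixel columns grow to the right and rows downward; lengths in mm; the calibration is good to about 2 mm. A picture is of the moment at which its call begins. There is no depth.
- hand_in(): hands the job in; it is judged then, once.
Trained networks look in a picture, given as the dict that the camera call returned (one of the last four; its "shot" number tells which), for a name from the list of things; names that differ only in an ending like _2 or _b are one class to them, and where a whole thing is asked for, a point or a joint stands for the part that bears it (a point fixed in the world has none). Each returns a list of dicts, best first, with "conf" (0 to 1); they miss things now and then, are a little off and sometimes report something else, mostly with a low value. They report only what shows in the picture. A call takes as long as a camera call.
- find_in(picture, label): "xyz" ([x, y, z] in mm, in world coordinates, good to about 4 mm: the middle of the surface that is visible of it).
The state is a dict: "time": time; "joint_pos": joint angles; "joint_vel": joint speeds; "joint_efforts": joint torques, N m; "eef_pos": TCP position; "ee_rot": TCP orientation; "ft_force": force on the tool from outside, world axes, zero at the start; "ft_torque": the same for the moment, N m; "opening": opening from 0.0 (shut) to 1.0 (fully open); "gripper_force": force on a finger pad.
Only numpy, scipy, OpenCV 4.12 (cv2) and the standard library are available. Lean on these libraries where they do the work, as an engineer would, in place of code of your own. Each camera call takes 0.05 s, during which the arm holds its last target. There are 200 camera calls.

## Working session

There is one attempt and no reset: what is moved stays moved. The work goes in short steps, Python scripts to look and compute and a tool call to move; the robot and the scene stay as the last step left them, time stands still between calls to the robot, and variables do not carry over. Pictures are saved under pics/ and viewed, at most 10 in all, crops included, and the job is handed in when it is done.

Besides the shell and the picture viewer there is one more tool, called after "Emit:" as name(argument=value, ...), one argument or row to a line, values as JSON. play_rows: Moves the arm, as the interface text tells. Its arguments: {"type":"object","properties":{"commands":{"type":"array"},"force":{"type":"number"}},"required":["commands"]}

```bash
ls; mkdir -p pics
cat > h.py <<'E'
from rig import *
import numpy as np, cv2
from scipy.spatial.transform import Rotation as R
def save(p,n): cv2.imwrite('pics/'+n+'.png',p["frame"][:,:,::-1])
def proj(p,X):
    T=np.array(p["camera_from_world"]);K=np.array(p["camera_matrix"])
    c=T[:3,:3]@np.array(X,float)+T[:3,3];u=K@c;return u[:2]/u[2]
def unproj(p,uv,z):
    T=np.array(p["camera_from_world"]);K=np.array(p["camera_matrix"])
    d=T[:3,:3].T@np.linalg.solve(K,[uv[0],uv[1],1.]);o=-T[:3,:3].T@T[:3,3]
    return o+d*(z-o[2])/d[2]
E
python3 - <<'E'
from h import *
print(state())
for n in ["side","top"]:
    p=capture(n);save(p,n+"0")
    T=np.array(p["camera_from_world"]);print(n,-T[:3,:3].T@T[:3,3],T[:3,:3].round(2).tolist())
    for l in ["spanner","pin_a","t_top","canister","nut_sample","lid_center","hole_a","pour_hole","tape_roll2","wrench_old","wrench_small","block_oak"]:
        print(l,[(np.round(d["xyz"]).tolist(),round(d["conf"],2)) for d in find_in(p,l)][:3])
E
```

```text
pics
{'time': 0.0, 'joint_pos': array([65.30647042, 30.78006253, -0.25368628, 88.17123976,  0.14782626,
       61.1519046 , -4.07800562]), 'joint_vel': array([-0.06138312, -0.11417627,  0.06901039,  0.00524729,  0.11001123,
       -0.07222058,  0.09066659]), 'joint_efforts': array([ 7.77677144e-06, -5.83407927e+01,  1.04898490e+00, -2.59108812e+01,
        1.24224136e-02,  9.64386854e-03,  2.05018159e-05]), 'eef_pos': array([ 231.767644  , -606.92015344,  403.78021349]), 'ee_rot': array([-1.79897348e+02,  6.84825183e-03,  2.09050395e+01]), 'ft_force': array([-0.0152329 , -0.11076327,  0.86440801]), 'ft_torque': array([0.02793308, 0.06005605, 0.01111244]), 'gripper_force': 0.0, 'opening': 1.000228294290307}
side [  290.77893526 -1253.70764699   637.39382301] [[0.98, -0.18, -0.01], [-0.1, -0.51, -0.86], [0.14, 0.84, -0.52]]
spanner [([330.0, -331.0, 27.0], 0.8)]
pin_a [([335.0, -335.0, 25.0], 0.56)]
t_top [([330.0, -334.0, 24.0], 0.67)]
canister [([489.0, -432.0, 39.0], 0.57)]
nut_sample [([484.0, -433.0, 45.0], 0.88)]
lid_center []
hole_a [([489.0, -409.0, 54.0], 0.88)]
pour_hole [([4
[... 288 characters left out ...]
]
top [ 264.81656414 -327.99065938  903.6357511 ] [[-0.02, -1.0, -0.02], [-0.98, 0.02, -0.19], [0.19, 0.01, -0.98]]
spanner [([480.0, -571.0, 10.0], 0.63), ([334.0, -326.0, 36.0], 0.55)]
pin_a [([335.0, -334.0, 32.0], 0.92)]
t_top [([334.0, -327.0, 36.0], 0.88), ([592.0, -86.0, 46.0], 0.74)]
canister [([482.0, -395.0, 48.0], 0.66)]
nut_sample [([485.0, -402.0, 53.0], 0.86)]
lid_center [([490.0, -395.0, 55.0], 0.76)]
hole_a [([489.0, -399.0, 54.0], 0.68)]
pour_hole [([488.0, -400.0, 49.0], 0.66)]
tape_roll2 [([660.0, -290.0, 4.0], 0.72), ([510.0, -196.0, 20.0], 0.59)]
wrench_old [([659.0, -288.0, 5.0], 0.94)]
wrench_small [([480.0, -572.0, 6.0], 0.69)]
block_oak [([590.0, -87.0, 48.0], 0.63)]
```

View pics/top0.png

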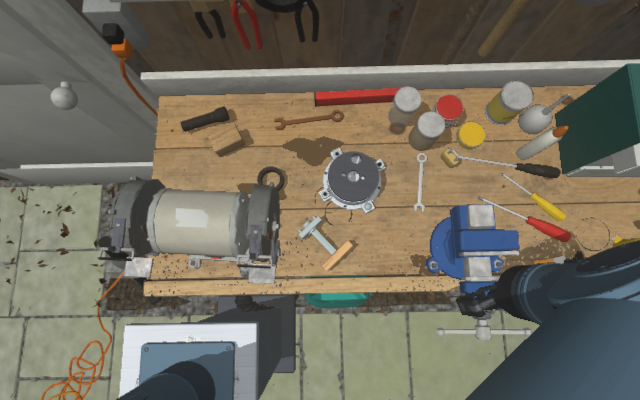

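View pics/side0.png

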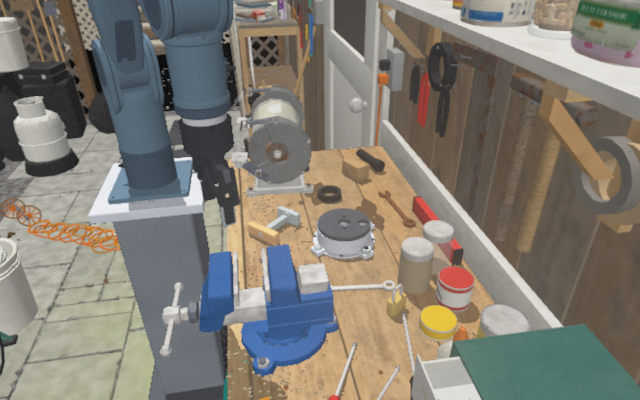

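Top view: spanner head is near (310,230), its T-bar near (338,255), the canister near (352,180), and the vise near (470,240). I'll zoom in on the spanner and canister.

Run:
```python
from h import *
p=capture("top")
f=p["frame"][140:280,285:425][:,:,::-1]
cv2.imwrite('pics/crop1.png',cv2.resize(f,(588,588),interpolation=cv2.INTER_CUBIC)) 
print(p["camera_matrix"])
for uv,z in [((338,255),26),((310,230),32),((352,180),50)]: print(unproj(p,uv,z).round(1))
q=capture("wrist");T=np.array(q["camera_from_world"]);print(-T[:3,:3].T@T[:3,3],T[:3,:3].round(2).tolist(),q["camera_matrix"]);save(q,"w0")
```

```text
[[364.30840104   0.         319.24449769]
 [  0.         364.30840104 201.72967762]
 [  0.           0.           1.        ]]
[ 305.1 -358.1   26. ]
[ 365.5 -292.4   32. ]
[ 482.4 -396.    50. ]
[ 301.65734288 -579.40229254  374.05733957] [[0.36, -0.93, -0.0], [-0.89, -0.34, 0.3], [-0.28, -0.11, -0.95]] [[341.91407716   0.         323.96175798]
 [  0.         341.91407716 199.28722373]
 [  0.           0.           1.        ]]
```

View pics/crop1.png

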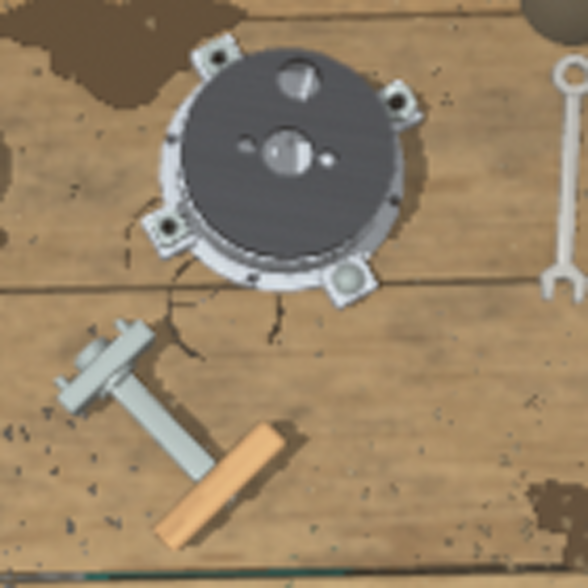

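Crop: the domed sample is at about (347,278), so going anticlockwise from it the hexagon nut is the upper-right tab at (397,103). The pour hole is at (298,80), which puts the lid at about +1.0 rad. The spanner head is at (106,365) and its T-bar at (221,485). I'll work out the grasp: hand tilted 30° towards the pins, on the stem.

```bash
cat >> h.py <<'E'
def pose():
    s=state();return np.array(s["eef_pos"]),R.from_euler('xyz',s["ee_rot"],degrees=True)
def rel(tcp,Rt):
    p,r=pose();return (r.inv().apply(np.array(tcp)-p)/1000).round(4).tolist(),(r.inv()*Rt).as_rotvec().round(4).tolist()
def tool(xaz,phi):  # tool x azimuth deg with tool down, then turned phi deg about own y
    return R.from_euler('xyz',[180,0,xaz],degrees=True)*R.from_euler('y',phi,degrees=True)
def goal(grasp,Rt,d=155): return np.array(grasp)-d*Rt.as_matrix()[:,2]
E
python3 - <<'E'
from h import *
p=capture("top")
c=lambda u,v:(u/4.2+285-.4,v/4.2+140-.4)
T=unproj(p,c(221,484.5),32);H=unproj(p,c(106,365),32)
s=(T-H)[:2];print(T,H,np.linalg.norm(s),"expect 94");s/=np.linalg.norm(s)
az=np.degrees(np.arctan2(-s[1],-s[0]));print("pins az",az)
for n,q in dict(hex=(397,103,20),wash=(217,58,20),sq=(167,227,20),dome=(347,278,20),ctr=(288,153,50.5),pour=(298,80,50.5)).items(): print(n,unproj(p,c(*q[:2]),q[2]).round(0))
# grasp 50mm from pin plane: T-bar centre is at 110
g=np.r_[T[:2]-s*60,21];Rt=tool(az,30)
print(g,goal(g,Rt)); up=goal(g+[0,0,150],Rt);print("hover",up,rel(up,Rt))
E
```

```text
[ 304.92638493 -356.06487595   32.        ] [ 373.97652373 -292.07402675   32.        ] 94.14218208950564 expect 94
pins az 42.82220251262234
hex [ 530. -468.   20.]
wash [ 560. -361.   20.]
sq [ 457. -329.   20.]
dome [ 424. -433.   20.]
ctr [ 492. -399.   50.]
pour [ 536. -406.   50.]
[ 348.93437621 -315.28134123   21.        ] [ 292.09072081 -367.96007358  155.23393759]
hover [ 292.09072081 -367.96007358  305.23393759] ([0.1416, -0.202, 0.0994], [0.1001, 0.5172, -0.3737])
```

Emit:
play_rows(
  commands=[
    {"slide": [0.02, -0.03, 0.01], "rotation": [0.015, 0.08, -0.055], "fingers": 0.085},
    {"slide": [0.045, -0.065, 0.03], "rotation": [0.03, 0.16, -0.115], "fingers": 0.085},
    {"slide": [0.07, -0.1, 0.05], "rotation": [0.05, 0.26, -0.185], "fingers": 0.085},
    {"slide": [0.095, -0.135, 0.065], "rotation": [0.065, 0.345, -0.25], "fingers": 0.085},
    {"slide": [0.12, -0.17, 0.085], "rotation": [0.085, 0.44, -0.315], "fingers": 0.085},
    {"slide": [0.1416, -0.202, 0.0994], "rotation": [0.1001, 0.5172, -0.3737], "fingers": 0.085},
    {"slide": [0.1416, -0.202, 0.0994], "rotation": [0.1001, 0.5172, -0.3737], "fingers": 0.085},
    {"slide": [0.1416, -0.202, 0.0994], "rotation": [0.1001, 0.5172, -0.3737], "fingers": 0.085},
  ],
  force=60,
)

```text
time: 2.12
eef_pos: [292.2, -363.3, 303.7]
ee_rot: [-179.6, -30.2, 42.9]
ft_force: [-0.6, -0.3, 0.6]
opening: 0.997
gripper_force: 0.0
```

Run:
```python
from h import *
print(state()["joint_pos"].round(1),pose()[0])
q=capture("wrist")
im=q["frame"].copy()
for X in [(304.9,-356.1,32),(374,-292.1,32),(348.9,-315.3,24)]:
    u=proj(q,X);cv2.drawMarker(im,(int(round(u[0])),int(round(u[1]))),(255,0,0),cv2.MARKER_CROSS,8,1)
q["frame"]=im;save(q,"w1")
```

```text
[ 75.5  27.4 -24.4 117.5 -27.6  44.5  27.3] [ 292.15183843 -363.30143281  303.65259193]
```

View pics/w1.png

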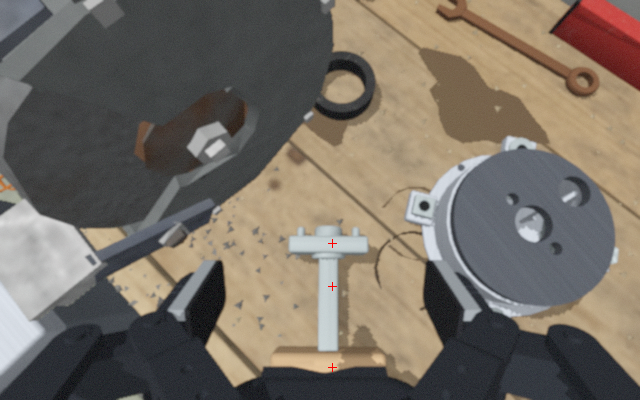

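Wrist view: the spanner axis at column 328 sits between the fingers (200 to 450), and the predicted marks fall on it within 4 px. I'll descend with the fingers at 50 mm.

Emit:
play_rows(
  commands=[
    {"slide": [-0.02, 0, 0.033], "rotation": [0, 0, 0], "fingers": 0.05},
    {"slide": [-0.04, 0, 0.066], "rotation": [0, 0, 0], "fingers": 0.05},
    {"slide": [-0.058, 0, 0.096], "rotation": [0, 0, 0], "fingers": 0.05},
    {"slide": [-0.07, 0, 0.116], "rotation": [0, 0, 0], "fingers": 0.05},
    {"slide": [-0.075, 0, 0.124], "rotation": [0, 0, 0], "fingers": 0.05},
    {"slide": [-0.077, 0, 0.1276], "rotation": [0, 0, 0], "fingers": 0.05},
    {"slide": [-0.077, 0, 0.1276], "rotation": [0, 0, 0], "fingers": 0.05},
  ],
)

```text
time: 2.75
eef_pos: [290.1, -370.9, 156.4]
ee_rot: [180.0, -30.0, 42.8]
ft_force: [0.8, -0.7, -0.0]
opening: 0.587
gripper_force: 0.0
```

Emit:
play_rows(
  commands=[
    {"slide": [0, 0, 0], "rotation": [0, 0, 0], "fingers": 0.0},
    {"slide": [0, 0, 0], "rotation": [0, 0, 0], "fingers": 0.0},
    {"slide": [0, 0, 0], "rotation": [0, 0, 0], "fingers": 0.0},
    {"slide": [0, 0, 0], "rotation": [0, 0, 0], "fingers": 0.0},
    {"slide": [0, 0, 0], "rotation": [0, 0, 0], "fingers": 0.0},
    {"slide": [0, 0, 0], "rotation": [0, 0, 0], "fingers": 0.0},
  ],
  force=80,
)

```text
time: 3.25
eef_pos: [290.3, -370.5, 157.7]
ee_rot: [179.9, -30.0, 42.9]
ft_force: [-3.7, 0.1, 8.2]
opening: 0.165
gripper_force: 78.8
```

Gripped. I'll lift straight up, then collect joint/pose pairs to check that the upright pose is within reach.

Emit:
play_rows(
  commands=[
    {"slide": [0.005, 0, -0.0087], "rotation": [0, 0, 0], "fingers": 0.0},
    {"slide": [0.02, 0, -0.0346], "rotation": [0, 0, 0], "fingers": 0.0},
    {"slide": [0.04, 0, -0.069], "rotation": [0, 0, 0], "fingers": 0.0},
    {"slide": [0.06, 0, -0.104], "rotation": [0, 0, 0], "fingers": 0.0},
    {"slide": [0.08, 0, -0.139], "rotation": [0, 0, 0], "fingers": 0.0},
    {"slide": [0.09, 0, -0.156], "rotation": [0, 0, 0], "fingers": 0.0},
    {"slide": [0.09, 0, -0.156], "rotation": [0, 0, 0], "fingers": 0.0},
  ],
)

```text
time: 3.83
eef_pos: [291.0, -370.7, 341.6]
ee_rot: [179.4, -29.8, 43.1]
ft_force: [0.2, 0.2, -3.1]
opening: 0.165
gripper_force: 78.5
```

```bash
cat > kin.py <<'E'
import numpy as np, itertools
from scipy.spatial.transform import Rotation as R
from scipy.optimize import least_squares
def fk(q,P,s):  # P: d0,L1,L2,L3,a1,a2,a3,yaw ; straight-up zero pose
    d0,L1,L2,L3,a1,a2,a3,y0,y7=P;q=np.radians(q)
    r=R.from_euler('z',np.radians(y0))
    p=np.zeros(3)
    r=r*R.from_euler('z',s[0]*q[0]);p=p+r.apply([0,0,d0])
    r=r*R.from_euler('y',q[1]);p=p+r.apply([0,0,L1])
    r=r*R.from_euler('z',s[1]*q[2]);p=p+r.apply([a1,0,0])
    r=r*R.from_euler('y',q[3]);p=p+r.apply([a2,0,0])+r.apply([0,0,L2])
    r=r*R.from_euler('z',s[2]*q[4])
    r=r*R.from_euler('y',q[5]);p=p+r.apply([a3,0,L3])
    r=r*R.from_euler('z',s[3]*q[6]+np.radians(y7))
    return p,r
E
cat > data.py <<'E'
D=[([65.306,30.733,-.252,88.115,.149,61.152,-4.079],[231.896,-607.219,404.69],[-180,0,20.9]),
([75.5,27.4,-24.4,117.5,-27.6,44.5,27.3],[292.15,-363.3,303.65],[-179.6,-30.2,42.9])]
E
python3 - <<'E'
from h import *; from kin import *; from data import D
s=state();print(s["joint_pos"].round(2).tolist(),s["eef_pos"],s["ee_rot"],s["opening"])
D=D+[(s["joint_pos"].tolist(),s["eef_pos"],s["ee_rot"])]
open('data.py','a').write("D.append((%s,%s,%s))\n"%(s["joint_pos"].tolist(),s["eef_pos"].tolist(),s["ee_rot"].tolist()))
best=[]
for sg in itertools.product([1,-1],repeat=4):
  for y0 in (0,90,180,-90,-134):
    def f(P):
        o=[]
        for q,p,e in D:
            a,b=fk(q,P,sg);o+=list((a-p)/10);o+=list((b.inv()*R.from_euler('xyz',e,degrees=True)).as_rotvec()*20)
        return np.r_[o,(P[4:7])/200]
    for y7 in (0,90,180,-90):
        w=least_squares(f,[330,430,430,150,0,0,0,y0,y7]);best.append((w.cost,sg,w.x.round(1).tolist()))
best.sort(key=lambda b:b[0])
for b in best[:3]:print(b)
E
```

```text
[75.73, 23.62, -23.85, 115.77, -27.52, 48.84, 25.89] [ 291.02044325 -370.72222426  341.64007939] [179.4150092  -29.82469498  43.14097865] 0.1650951146781559
(np.float64(0.4834113416350556), (-1, -1, -1, -1), [311.4, 535.7, 470.8, 131.8, -15.2, 18.2, 14.4, -3.8, -273.4])
(np.float64(0.4834113416350576), (-1, -1, -1, -1), [311.4, 535.7, 470.8, 131.8, -15.2, 18.2, 14.4, -3.8, 86.6])
(np.float64(0.4834113416350589), (-1, -1, -1, -1), [311.4, 535.7, 470.8, 131.8, -15.2, 18.2, 14.4, -3.8, 86.6])
```

```bash
cat >> kin.py <<'E'
P0=[311.4,535.7,470.8,131.8,-15.2,18.2,14.4,-3.8,86.6];SG=(-1,-1,-1,-1)
LO=np.array([-154.64,-21.42,-72.66,13.99,-74.86,10.95,-158.01])+2;HI=np.array([154.64,123.67,72.17,137.28,254.86,109.41,158.01])-2
def ik(p,r,q0):
    def f(q):
        a,b=fk(q,P0,SG);return np.r_[(a-p)/5,(b.inv()*r).as_rotvec()*20,(q-q0)*.0005]
    w=least_squares(f,np.clip(q0,LO+.1,HI-.1),bounds=(LO,HI));a,b=fk(w.x,P0,SG)
    return np.linalg.norm(a-p),np.degrees((b.inv()*r).magnitude()),w.x
E
python3 - <<'E'
from h import *; from kin import *
q0=state()["joint_pos"]
for sp in [(370,-490),(340,-480),(330,-550),(420,-540),(620,-420)]:
  for be in range(-140,60,20):
    for phi in (-60,):
      r=tool(be-180,phi);p=goal([*sp,53],r)
      b=min((ik(p,r,qs) for qs in (q0,np.r_[q0[:4],150,40,q0[6]],np.r_[q0[0],20,0,100,90,60,0])),key=lambda e:e[0]+e[1]*3+np.abs(e[2]-q0).max()*.02)
      if b[0]<5 and b[1]<3: print(sp,be,phi,round(b[0],1),round(b[1],1),b[2].round().tolist())
E
```

```text
(370, -490) -140 -60 0.0 0.0 [2.0, 66.0, 38.0, 92.0, 26.0, 55.0, -42.0]
(370, -490) -120 -60 0.0 0.0 [-16.0, 77.0, 61.0, 105.0, 0.0, 28.0, -14.0]
(370, -490) -100 -60 0.0 0.0 [41.0, 54.0, -19.0, 117.0, 108.0, 71.0, -77.0]
(370, -490) -80 -60 0.0 0.0 [59.0, 58.0, -31.0, 127.0, 136.0, 77.0, -72.0]
(370, -490) -60 -60 0.0 0.0 [86.0, 71.0, -51.0, 132.0, 163.0, 77.0, -44.0]
(370, -490) -40 -60 0.0 0.0 [112.0, 92.0, -71.0, 131.0, 167.0, 56.0, 1.0]
(370, -490) -20 -60 0.0 0.0 [119.0, 88.0, -71.0, 126.0, 154.0, 25.0, 23.0]
(370, -490) 0 -60 0.0 0.0 [120.0, 85.0, -70.0, 113.0, 49.0, 14.0, 135.0]
(340, -480) -140 -60 0.0 0.0 [-1.0, 67.0, 43.0, 97.0, 22.0, 50.0, -40.0]
(340, -480) -120 -60 0.0 0.0 [-17.0, 78.0, 62.0, 109.0, -4.0, 25.0, -10.0]
(340, -480) -100 -60 0.0 0.0 [45.0, 55.0, -21.0, 121.0, 111.0, 74.0, -80.0]
(340, -480) -80 -60 0.0 0.0 [61.0, 58.0, -32.0, 130.0, 139.0, 80.0, -73.0]
(340, -480) -60 -60 0.0 0.0 [90.0, 72.0, -51.0, 135.0, 166.0, 78.0, -43.0]
(340, -480) -40 -60 0.0 0.0 [116.0, 93.0, -71.0, 134.0, 167.0, 55.0, 4.0]
(340, -480) -20 -60 0.0 0.0 [124.0, 89.0, -71.0, 128.0, 15
[... 1238 characters left out ...]
 85.0, -71.0, 105.0, 42.0, 16.0, 140.0]
(620, -420) -140 -60 0.0 0.0 [4.0, 74.0, 24.0, 56.0, 27.0, 86.0, -42.0]
(620, -420) -120 -60 0.0 0.0 [-4.0, 69.0, 28.0, 72.0, 34.0, 65.0, -39.0]
(620, -420) -100 -60 0.0 0.0 [-20.0, 74.0, 52.0, 87.0, 17.0, 36.0, -22.0]
(620, -420) -80 -60 0.0 0.0 [23.0, 57.0, -15.0, 101.0, 107.0, 63.0, -63.0]
(620, -420) -60 -60 0.0 0.0 [43.0, 60.0, -34.0, 110.0, 136.0, 66.0, -58.0]
(620, -420) -40 -60 0.0 0.0 [67.0, 72.0, -55.0, 115.0, 159.0, 62.0, -34.0]
(620, -420) -20 -60 0.0 0.0 [85.0, 86.0, -71.0, 114.0, 161.0, 43.0, 0.0]
(620, -420) 0 -60 0.0 0.0 [90.0, 85.0, -71.0, 108.0, 139.0, 16.0, 32.0]
(620, -420) 20 -60 0.0 0.0 [90.0, 85.0, -71.0, 95.0, 30.0, 21.0, 152.0]
```

Run:
```python
from h import *; from kin import *
from scipy.spatial.transform import Slerp
q0=state()["joint_pos"];p0,r0=pose();g0=p0+155*r0.as_matrix()[:,2]
print(g0)
for sp,be in [((620,-420),-60),((620,-420),-50),((620,-420),-75),((335,-530),-60),((360,-520),-50)]:
    r1=tool(be-180,-60);q=q0;S=Slerp([0,1],R.concatenate([r0,r1]));ok=True;J=[]
    for t in np.linspace(0,1,21)[1:].tolist()+[1.33,1.66,2]:
        g=g0+(np.array([*sp,210])-g0)*min(t,1);r=S(min(t,1))
        if t>1: g=np.array([*sp,210-(t-1)*157])
        e=ik(goal(g,r),r,q);q2=e[2];J.append(np.abs(q2-q).max());q=q2
        if e[0]>2 or e[1]>1: ok=False;print("  fail",t,e[0].round(1),e[1].round(1))
    w=goal(g,r,287)
    print(sp,be,ok,"maxstep",np.round(max(J)),q.round().tolist(),"wrist",w.round(), "rotvec",(r0.inv()*r1).as_rotvec().round(2))
```

```text
[ 348.34937661 -319.16661064  207.17665646]
(620, -420) -60 True maxstep 21.0 [7.0, 55.0, 14.0, 111.0, 136.0, 41.0, -91.0] wrist [ 496. -205.  196.] rotvec [-0.38 -1.3  -1.42]
(620, -420) -50 True maxstep 28.0 [27.0, 53.0, -6.0, 114.0, 150.0, 50.0, -81.0] wrist [ 460. -230.  197.] rotvec [-0.42 -1.22 -1.6 ]
(620, -420) -75 True maxstep 9.0 [-3.0, 58.0, 22.0, 104.0, 103.0, 35.0, -77.0] wrist [ 556. -180.  196.] rotvec [-0.3  -1.39 -1.15]
(335, -530) -60 True maxstep 37.0 [76.0, 57.0, -28.0, 131.0, 171.0, 65.0, -67.0] wrist [ 211. -315.  196.] rotvec [-0.38 -1.3  -1.42]
(360, -520) -50 True maxstep 33.0 [92.0, 65.0, -45.0, 130.0, 176.0, 60.0, -47.0] wrist [ 200. -330.  197.] rotvec [-0.42 -1.22 -1.6 ]
```

```bash
cat > stage.py <<'E'
import sys
from h import *
from scipy.spatial.transform import Slerp
p0=np.array([291.0,-370.7,341.6]);r0=R.from_euler('xyz',[179.4,-29.8,43.1],degrees=True)
g0=p0+155*r0.as_matrix()[:,2];r1=tool(-240,-60);g1=np.array([355,-530,215.])
S=Slerp([0,1],R.concatenate([r0,r1]))
t=float(sys.argv[1]);r=S(t);g=g0+(g1-g0)*t
print(state()["joint_pos"].round().tolist(),rel(goal(g,r),r))
E
python3 stage.py 0.4
```

```text
[76.0, 24.0, -24.0, 116.0, -28.0, 49.0, 26.0] ([0.0194, 0.0209, -0.0082], [-0.1506, -0.5198, -0.5691])
```

Emit:
play_rows(
  commands=[
    {"slide": [0.003, 0.003, -0.001], "rotation": [-0.022, -0.075, -0.081], "fingers": 0.0},
    {"slide": [0.006, 0.006, -0.002], "rotation": [-0.043, -0.148, -0.162], "fingers": 0.0},
    {"slide": [0.009, 0.009, -0.004], "rotation": [-0.065, -0.222, -0.244], "fingers": 0.0},
    {"slide": [0.012, 0.012, -0.005], "rotation": [-0.086, -0.297, -0.325], "fingers": 0.0},
    {"slide": [0.014, 0.015, -0.006], "rotation": [-0.108, -0.371, -0.406], "fingers": 0.0},
    {"slide": [0.017, 0.018, -0.007], "rotation": [-0.129, -0.446, -0.488], "fingers": 0.0},
    {"slide": [0.0194, 0.0209, -0.008], "rotation": [-0.1506, -0.52, -0.569], "fingers": 0.0},
    {"slide": [0.0194, 0.0209, -0.008], "rotation": [-0.1506, -0.52, -0.569], "fingers": 0.0},
  ],
)

```text
time: 4.5
eef_pos: [314.1, -375.2, 352.9]
ee_rot: [164.2, 4.9, 71.6]
ft_force: [0.6, 1.6, -0.9]
opening: 0.169
gripper_force: 78.4
```

```bash
python3 stage.py 0.4;python3 stage.py 0.75
```

```text
[60.0, 17.0, -16.0, 120.0, 4.0, 27.0, 24.0] ([-0.0024, 0.0025, -0.005], [-0.0058, -0.0049, 0.004])
[60.0, 17.0, -16.0, 120.0, 4.0, 27.0, 24.0] ([-0.0114, -0.0092, 0.0221], [-0.135, -0.4607, -0.4938])
```

Emit:
play_rows(
  commands=[
    {"slide": [-0.002, -0.001, 0.003], "rotation": [-0.019, -0.066, -0.07], "fingers": 0.0},
    {"slide": [-0.003, -0.003, 0.006], "rotation": [-0.039, -0.132, -0.141], "fingers": 0.0},
    {"slide": [-0.005, -0.004, 0.009], "rotation": [-0.058, -0.197, -0.212], "fingers": 0.0},
    {"slide": [-0.007, -0.005, 0.013], "rotation": [-0.077, -0.263, -0.282], "fingers": 0.0},
    {"slide": [-0.008, -0.007, 0.016], "rotation": [-0.096, -0.329, -0.353], "fingers": 0.0},
    {"slide": [-0.01, -0.008, 0.019], "rotation": [-0.116, -0.395, -0.423], "fingers": 0.0},
    {"slide": [-0.0114, -0.009, 0.022], "rotation": [-0.135, -0.46, -0.494], "fingers": 0.0},
    {"slide": [-0.0114, -0.009, 0.022], "rotation": [-0.135, -0.46, -0.494], "fingers": 0.0},
  ],
)

```text
time: 5.17
eef_pos: [304.1, -388.5, 332.6]
ee_rot: [164.2, 31.0, 86.7]
ft_force: [0.1, -0.6, -2.0]
opening: 0.165
gripper_force: 78.4
```

```bash
python3 stage.py 0.75;python3 stage.py 1
```

```text
[40.0, 17.0, 3.0, 128.0, 78.0, 12.0, -30.0] ([0.0027, 0.0026, 0.002], [-0.0571, -0.0979, -0.1205])
[40.0, 17.0, 3.0, 128.0, 78.0, 12.0, -30.0] ([-0.0017, -0.0272, 0.0421], [-0.1528, -0.4271, -0.4719])
```

Emit:
play_rows(
  commands=[
    {"slide": [0, -0.004, 0.006], "rotation": [-0.022, -0.061, -0.067], "fingers": 0.0},
    {"slide": [0, -0.008, 0.012], "rotation": [-0.044, -0.122, -0.135], "fingers": 0.0},
    {"slide": [-0.001, -0.012, 0.018], "rotation": [-0.065, -0.183, -0.202], "fingers": 0.0},
    {"slide": [-0.001, -0.016, 0.024], "rotation": [-0.087, -0.244, -0.27], "fingers": 0.0},
    {"slide": [-0.001, -0.019, 0.03], "rotation": [-0.109, -0.305, -0.337], "fingers": 0.0},
    {"slide": [-0.001, -0.023, 0.036], "rotation": [-0.131, -0.366, -0.404], "fingers": 0.0},
    {"slide": [-0.0017, -0.027, 0.042], "rotation": [-0.153, -0.427, -0.472], "fingers": 0.0},
    {"slide": [-0.0017, -0.027, 0.042], "rotation": [-0.153, -0.427, -0.472], "fingers": 0.0},
  ],
)

```text
time: 5.83
eef_pos: [287.6, -414.2, 292.1]
ee_rot: [178.3, 58.9, 117.5]
ft_force: [-1.4, -1.6, -2.7]
opening: 0.164
gripper_force: 78.5
```

```bash
python3 stage.py 1
```

```text
[58.0, 27.0, -13.0, 135.0, 157.0, 43.0, -76.0] ([-0.0002, 0.0005, -0.0004], [-0.0075, -0.0188, -0.0222])
```

Run:
```python
from h import *
p,r=pose();z=r.as_matrix()[:,2];g=p+155*z
M=r.as_matrix();ax=R.from_rotvec(np.radians(120)*M[:,1]).apply(z) # up axis: candidate
ax2=R.from_rotvec(np.radians(-120)*M[:,1]).apply(z)
print(g,ax.round(3),ax2.round(3)); up=ax if ax[2]>0 else ax2
o=g-53*up+2.5*np.array([0,0,0])
q=capture("side");im=q["frame"].copy()
pts=[proj(q,o+up*h) for h in (0,9,23,100,120)];print(np.round(pts).tolist())
x,y=np.mean(pts,0).astype(int);x0,y0=max(x-75,0),max(y-70,0)
s=4;c=cv2.resize(im[y0:y0+140,x0:x0+150],None,fx=s,fy=s,interpolation=cv2.INTER_CUBIC)
for u in pts: cv2.circle(c,tuple(int(v) for v in (u-[x0,y0])*s),3,(255,0,0),1)
cv2.imwrite('pics/s2.png',c[:,:,::-1]);print(x0,y0)
```

```text
[ 352.97616338 -529.75666889  212.08749321] [-0.418  0.769 -0.483] [-0.004 -0.024  1.   ]
[[289.0, 219.0], [288.0, 216.0], [288.0, 209.0], [286.0, 174.0], [285.0, 164.0]]
212 126
```

View pics/s2.png

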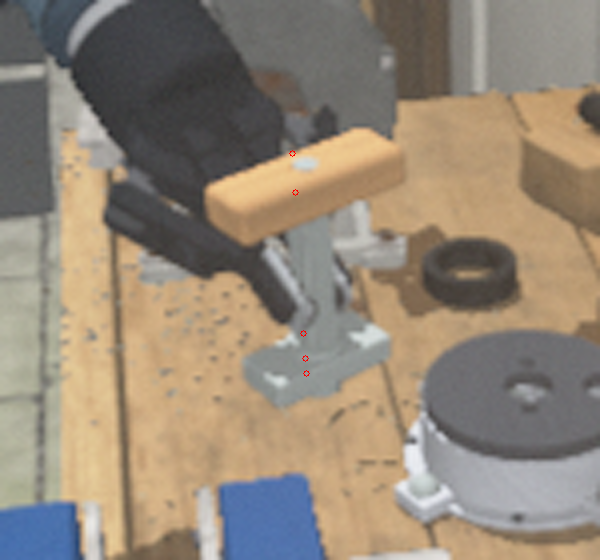

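The side crop shows the spanner hanging upright in the hand. The predicted axis is parallel to the stem and within a few mm, so I'll lower it.

Emit:
play_rows(
  commands=[
    {"slide": [0.02, 0, 0.012], "rotation": [-0.004, -0.01, -0.01], "fingers": 0.0},
    {"slide": [0.05, -0.001, 0.03], "rotation": [-0.0075, -0.019, -0.022], "fingers": 0.0},
    {"slide": [0.08, -0.001, 0.048], "rotation": [-0.0075, -0.019, -0.022], "fingers": 0.0},
    {"slide": [0.105, -0.002, 0.063], "rotation": [-0.0075, -0.019, -0.022], "fingers": 0.0},
    {"slide": [0.12, -0.002, 0.073], "rotation": [-0.0075, -0.019, -0.022], "fingers": 0.0},
    {"slide": [0.1265, -0.002, 0.0763], "rotation": [-0.0075, -0.019, -0.022], "fingers": 0.0},
    {"slide": [0.1265, -0.002, 0.0763], "rotation": [-0.0075, -0.019, -0.022], "fingers": 0.0},
    {"slide": [0.1265, -0.002, 0.0763], "rotation": [-0.0075, -0.019, -0.022], "fingers": 0.0},
  ],
)

```text
time: 6.55
eef_pos: [289.1, -413.9, 146.1]
ee_rot: [180.0, 59.9, 119.9]
ft_force: [-0.2, -0.2, -1.8]
opening: 0.169
gripper_force: 78.5
```

Run:
```python
from h import *
s=state();p,r=pose();g=p+155*r.as_matrix()[:,2];print(s["joint_pos"].round(),s["ee_rot"],s["ft_force"],g)
t=tool(-240,-60);print(rel(goal([355,-530,g[2]-5],t),t))
```

```text
[ 58.  50. -13. 132. 164.  64. -80.] [179.9925293   59.91545168 119.91906225] [-0.17691648 -0.20081566 -1.79287574] [ 355.97739477 -530.13175946   68.40901484]
([0.0049, -0.001, 0.002], [-0.0011, -0.0015, -0.0007])
```

Emit:
play_rows(
  commands=[
    {"slide": [0.0035, 0, 0.002], "rotation": [0, 0, 0], "fingers": 0.0},
    {"slide": [0.006, 0, 0.0035], "rotation": [0, 0, 0], "fingers": 0.0},
    {"slide": [0.008, 0, 0.0046], "rotation": [0, 0, 0], "fingers": 0.0},
    {"slide": [0.0095, 0, 0.0055], "rotation": [0, 0, 0], "fingers": 0.0},
    {"slide": [0.0095, 0, 0.0055], "rotation": [0, 0, 0], "fingers": 0.0},
  ],
)

```text
time: 6.97
eef_pos: [289.2, -413.7, 134.9]
ee_rot: [180.0, 60.0, 120.0]
ft_force: [0.1, 0.2, -1.8]
opening: 0.17
gripper_force: 78.5
```

Emit:
play_rows(
  commands=[
    {"slide": [0.001, 0, 0.0006], "rotation": [0, 0, 0], "fingers": 0.0},
    {"slide": [0.0017, 0, 0.001], "rotation": [0, 0, 0], "fingers": 0.0},
    {"slide": [0.0017, 0, 0.001], "rotation": [0, 0, 0], "fingers": 0.0},
  ],
)

```text
time: 7.22
eef_pos: [289.2, -413.6, 132.8]
ee_rot: [180.0, 59.9, 120.0]
ft_force: [0.3, 0.9, -2.3]
opening: 0.17
gripper_force: 78.5
```

Emit:
play_rows(
  commands=[
    {"slide": [0.001, 0, 0.0006], "rotation": [0, 0, 0], "fingers": 0.0},
    {"slide": [0.0017, 0, 0.001], "rotation": [0, 0, 0], "fingers": 0.0},
    {"slide": [0.0017, 0, 0.001], "rotation": [0, 0, 0], "fingers": 0.0},
  ],
)

```text
time: 7.47
eef_pos: [289.5, -413.8, 131.2]
ee_rot: [180.0, 60.1, 120.0]
ft_force: [-0.6, 1.1, 3.4]
opening: 0.166
gripper_force: 79.1
```

Emit:
play_rows(
  commands=[
    {"slide": [0.001, 0, 0.0006], "rotation": [0, 0, 0], "fingers": 0.0},
    {"slide": [0.0017, 0, 0.001], "rotation": [0, 0, 0], "fingers": 0.0},
    {"slide": [0.0017, 0, 0.001], "rotation": [0, 0, 0], "fingers": 0.0},
  ],
)

```text
time: 7.72
eef_pos: [289.6, -414.0, 130.5]
ee_rot: [180.0, 60.3, 120.0]
ft_force: [-3.5, 5.2, 14.1]
opening: 0.169
gripper_force: 80.5
```

Contact with the bench came at the expected height, with the grasp at z = 53. I'll ease off 1 mm and open.

Emit:
play_rows(
  commands=[
    {"slide": [-0.001, 0, -0.0006], "rotation": [0, 0, 0], "fingers": 0.0},
    {"slide": [-0.0013, 0, -0.0008], "rotation": [0, 0, 0], "fingers": 0.014},
    {"slide": [-0.0013, 0, -0.0008], "rotation": [0, 0, 0], "fingers": 0.02},
    {"slide": [-0.0013, 0, -0.0008], "rotation": [0, 0, 0], "fingers": 0.035},
    {"slide": [-0.0013, 0, -0.0008], "rotation": [0, 0, 0], "fingers": 0.045},
    {"slide": [-0.0013, 0, -0.0008], "rotation": [0, 0, 0], "fingers": 0.045},
    {"slide": [-0.0013, 0, -0.0008], "rotation": [0, 0, 0], "fingers": 0.045},
  ],
)

```text
time: 8.3
eef_pos: [289.2, -413.5, 130.2]
ee_rot: [180.0, 59.9, 120.0]
ft_force: [-0.3, 0.3, -0.5]
opening: 0.526
gripper_force: 0.0
```

Run:
```python
from h import *
print(state()["ft_force"],state()["opening"],state()["joint_pos"].round())
q=capture("side");c=cv2.resize(q["frame"][150:290,212:362],None,fx=4,fy=4,interpolation=cv2.INTER_CUBIC)
cv2.imwrite('pics/s3.png',c[:,:,::-1])
```

```text
[-0.28753805  0.33621944 -0.52794227] 0.525835022882546 [ 58.  53. -13. 132. 165.  66. -80.]
```

View pics/s3.png

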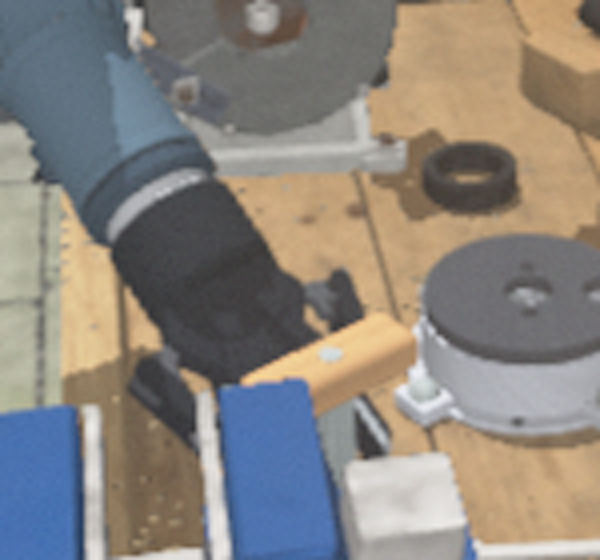

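The spanner stands free between the open fingers. The arm's elbow limit makes a straight retreat short, so I'll retreat 20 mm, swing round the stem, and retreat further. I'll check this on the model first.

```bash
cat > ret.py <<'E'
from h import *; from kin import *
S=np.array([357.5,-531.9])
def tgt(be,d,z,phi=-60):
    b=np.radians(be);r=tool(be-180,phi);return goal([*(S-d*np.r_[np.cos(b),np.sin(b)]),z],r),r
E
python3 - <<'E'
from ret import *
q=state()["joint_pos"]
for a in [(-60,0,53),(-60,20,53),(-46,21,53),(-32,22,53),(-32,45,53),(-32,70,53),(-32,70,110),(-32,70,160),(-32,80,160,-40)]:
    p,r=tgt(*a);e=ik(p,r,q);q=e[2];print(a,e[0].round(1),e[1].round(1),q.round().tolist(),goal([0,0,0],r,132).round()+p.round())
for a in [(-60,20,53),(-46,21,53),(-32,22,53)]: print(a,rel(*tgt(*a)))
E
```

```text
(-60, 0, 53) 0.0 0.0 [61.0, 53.0, -13.0, 129.0, 171.0, 62.0, -82.0] [ 233. -317.  197.]
(-60, 20, 53) 0.0 0.0 [61.0, 53.0, -13.0, 131.0, 171.0, 65.0, -82.0] [ 223. -299.  197.]
(-46, 21, 53) 0.0 0.0 [69.0, 53.0, -11.0, 131.0, 195.0, 60.0, -82.0] [ 171. -338.  197.]
(-32, 22, 53) 0.0 0.0 [77.0, 52.0, -10.0, 127.0, 219.0, 54.0, -87.0] [ 128. -388.  197.]
(-32, 45, 53) 0.0 0.0 [79.0, 52.0, -9.0, 129.0, 221.0, 56.0, -86.0] [ 109. -376.  197.]
(-32, 70, 53) 0.0 0.0 [81.0, 52.0, -8.0, 131.0, 223.0, 58.0, -85.0] [  87. -363.  197.]
(-32, 70, 110) 0.0 0.0 [82.0, 44.0, -10.0, 133.0, 225.0, 53.0, -91.0] [  87. -363.  254.]
(-32, 70, 160) 0.0 0.0 [83.0, 36.0, -12.0, 134.0, 229.0, 48.0, -98.0] [  87. -363.  304.]
(-32, 80, 160, -40) 0.0 0.0 [92.0, 28.0, -28.0, 128.0, 253.0, 14.0, -127.0] [ 133. -392.  380.]
(-60, 20, 53) ([0.0086, 0.0, -0.0153], [0.0008, -0.0014, -0.0])
(-46, 21, 53) ([0.0068, -0.0376, -0.0122], [-0.2107, -0.0014, -0.1223])
(-32, 22, 53) ([0.0004, -0.0734, -0.0013], [-0.4222, -0.0013, -0.2447])
```

Emit:
play_rows(
  commands=[
    {"slide": [0, 0, 0], "rotation": [0, 0, 0], "fingers": 0.085},
    {"slide": [0.003, 0, -0.005], "rotation": [0, 0, 0], "fingers": 0.085},
    {"slide": [0.006, 0, -0.01], "rotation": [0, 0, 0], "fingers": 0.085},
    {"slide": [0.0086, 0, -0.0153], "rotation": [0, 0, 0], "fingers": 0.085},
    {"slide": [0.0086, 0, -0.0153], "rotation": [0, 0, 0], "fingers": 0.085},
    {"slide": [0.0086, 0, -0.0153], "rotation": [0, 0, 0], "fingers": 0.085},
  ],
)

```text
time: 8.85
eef_pos: [280.2, -398.0, 130.5]
ee_rot: [180.0, 59.9, 120.0]
ft_force: [0.8, -0.0, -0.1]
opening: 0.995
gripper_force: 0.0
```

Run:
```python
from ret import *
print(state()["joint_pos"].round(1),state()["ft_force"])
for a in [(-60,20,53),(-50,20.5,53),(-40,21,53),(-32,22,53),(-32,45,53)]: print(a,rel(*tgt(*a)))
```

```text
[ 57.5  53.1 -13.  134.  164.9  68.4 -80.3] [ 0.79759652 -0.04994451 -0.09956741]
(-60, 20, 53) ([-0.0002, -0.0, 0.0004], [0.0011, -0.0019, 0.0002])
(-50, 20.5, 53) ([-0.0011, -0.0269, 0.0019], [-0.15, -0.0019, -0.0872])
(-40, 21, 53) ([-0.0044, -0.0531, 0.0075], [-0.301, -0.0018, -0.1746])
(-32, 22, 53) ([-0.0084, -0.0734, 0.0144], [-0.4219, -0.0018, -0.2445])
(-32, 45, 53) ([0.0018, -0.0842, -0.0032], [-0.4219, -0.0018, -0.2445])
```

Emit:
play_rows(
  commands=[
    {"slide": [-0.0004, -0.0135, 0.0006], "rotation": [-0.075, 0, -0.044], "fingers": 0.085},
    {"slide": [-0.0011, -0.0269, 0.0019], "rotation": [-0.15, 0, -0.087], "fingers": 0.085},
    {"slide": [-0.0025, -0.04, 0.0045], "rotation": [-0.226, 0, -0.131], "fingers": 0.085},
    {"slide": [-0.0044, -0.0531, 0.0075], "rotation": [-0.301, 0, -0.175], "fingers": 0.085},
    {"slide": [-0.0063, -0.063, 0.0108], "rotation": [-0.36, 0, -0.21], "fingers": 0.085},
    {"slide": [-0.0084, -0.0734, 0.0144], "rotation": [-0.422, 0, -0.2445], "fingers": 0.085},
    {"slide": [-0.0084, -0.0734, 0.0144], "rotation": [-0.422, 0, -0.2445], "fingers": 0.085},
  ],
)

```text
time: 9.43
eef_pos: [222.7, -452.5, 130.8]
ee_rot: [-179.6, 60.0, 148.2]
ft_force: [-1.0, -0.6, -0.3]
opening: 0.997
gripper_force: 0.0
```

Run:
```python
from ret import *
print(state()["joint_pos"].round(1),state()["ft_force"])
for a in [(-32,22,53),(-32,45,53),(-32,65,56),(-32,65,140)]: print(a,rel(*tgt(*a)))
```

```text
[ 73.7  52.1  -6.3 128.7 214.9  57.6 -84.6] [-0.9984719  -0.62570691 -0.32422706]
(-32, 22, 53) ([0.0002, 0.0041, 0.0003], [-0.0042, -0.0004, 0.0016])
(-32, 45, 53) ([0.0117, 0.004, -0.0196], [-0.0042, -0.0004, 0.0016])
(-32, 65, 56) ([0.0191, 0.004, -0.0385], [-0.0042, -0.0004, 0.0016])
(-32, 65, 140) ([-0.0536, 0.0037, -0.0805], [-0.0042, -0.0004, 0.0016])
```

Emit:
play_rows(
  commands=[
    {"slide": [0.006, 0.002, -0.01], "rotation": [0, 0, 0], "fingers": 0.085},
    {"slide": [0.0117, 0.004, -0.0196], "rotation": [0, 0, 0], "fingers": 0.085},
    {"slide": [0.0191, 0.004, -0.0385], "rotation": [0, 0, 0], "fingers": 0.085},
    {"slide": [0.0191, 0.004, -0.0385], "rotation": [0, 0, 0], "fingers": 0.085},
    {"slide": [-0.005, 0.004, -0.0525], "rotation": [0, 0, 0], "fingers": 0.085},
    {"slide": [-0.03, 0.004, -0.067], "rotation": [0, 0, 0], "fingers": 0.085},
    {"slide": [-0.0536, 0.004, -0.0805], "rotation": [0, 0, 0], "fingers": 0.085},
    {"slide": [-0.0536, 0.004, -0.0805], "rotation": [0, 0, 0], "fingers": 0.085},
  ],
)

```text
time: 10.1
eef_pos: [191.8, -422.7, 221.0]
ee_rot: [-179.8, 60.2, 148.2]
ft_force: [0.7, -0.5, 0.5]
opening: 0.999
gripper_force: 0.0
```

Run:
```python
from ret import *
from scipy.spatial.transform import Slerp
print(state()["joint_pos"].round(1),pose()[0])
p=capture("top")
# model check of way back: rotate yaw about wrist side to beta -60 (raised), then slerp to down with tool y radial
q=state()["joint_pos"];p0,r0=pose()
rd=R.from_euler('xyz',[180,0,30],degrees=True)
rA=tool(-240,-60)
w=[(p0,r0),(np.array([270,-420,300]),rA),(np.array([330,-460,340.]),tool(-285,-25)),(np.array([340,-500,330.]),R.from_euler('xyz',[180,0,60],degrees=True)),(np.array([340,-500,330.]),R.from_euler('xyz',[180,0,30],degrees=True))]
for k in range(1,len(w)):
    S_=Slerp([0,1],R.concatenate([w[k-1][1],w[k][1]]))
    for t in (.25,.5,.75,1):
        e=ik(w[k-1][0]+(w[k][0]-w[k-1][0])*t,S_(t),q);q=e[2]
        print(k,t,e[0].round(1),e[1].round(1),q.round().tolist())
f=cv2.resize(p["frame"][150:300,330:480],(600,600),interpolation=cv2.INTER_CUBIC);cv2.imwrite('pics/t4.png',f[:,:,::-1])
```

```text
[ 77.2  38.1  -7.  136.2 220.1  52.9 -90.5] [ 191.80028245 -422.73707967  220.96299551]
1 0.25 0.0 0.0 [75.0, 35.0, -9.0, 134.0, 214.0, 48.0, -95.0]
1 0.5 0.0 0.0 [69.0, 32.0, -8.0, 134.0, 202.0, 46.0, -95.0]
1 0.75 0.0 0.0 [63.0, 29.0, -6.0, 134.0, 188.0, 42.0, -93.0]
1 1 0.0 0.0 [55.0, 26.0, -3.0, 132.0, 173.0, 39.0, -89.0]
2 0.25 0.0 0.0 [44.0, 24.0, 5.0, 128.0, 153.0, 25.0, -83.0]
2 0.5 0.0 0.0 [31.0, 24.0, 18.0, 122.0, 105.0, 13.0, -50.0]
2 0.75 0.0 0.0 [49.0, 24.0, -5.0, 115.0, 61.0, 27.0, -11.0]
2 1 0.0 0.0 [54.0, 26.0, -12.0, 108.0, 43.0, 40.0, -3.0]
3 0.25 0.0 0.0 [59.0, 28.0, -15.0, 106.0, 35.0, 43.0, 2.0]
3 0.5 0.0 0.0 [62.0, 30.0, -19.0, 103.0, 28.0, 45.0, 5.0]
3 0.75 0.0 0.0 [66.0, 31.0, -21.0, 101.0, 22.0, 49.0, 7.0]
3 1 0.0 0.0 [68.0, 33.0, -23.0, 98.0, 16.0, 52.0, 9.0]
4 0.25 0.0 0.0 [67.0, 33.0, -22.0, 98.0, 15.0, 52.0, 2.0]
4 0.5 0.0 0.0 [66.0, 33.0, -20.0, 98.0, 14.0, 51.0, -4.0]
4 0.75 0.0 0.0 [65.0, 33.0, -18.0, 98.0, 12.0, 51.0, -10.0]
4 1 0.0 0.0 [63.0, 32.0, -16.0, 98.0, 11.0, 51.0, -17.0]
```

View pics/t4.png

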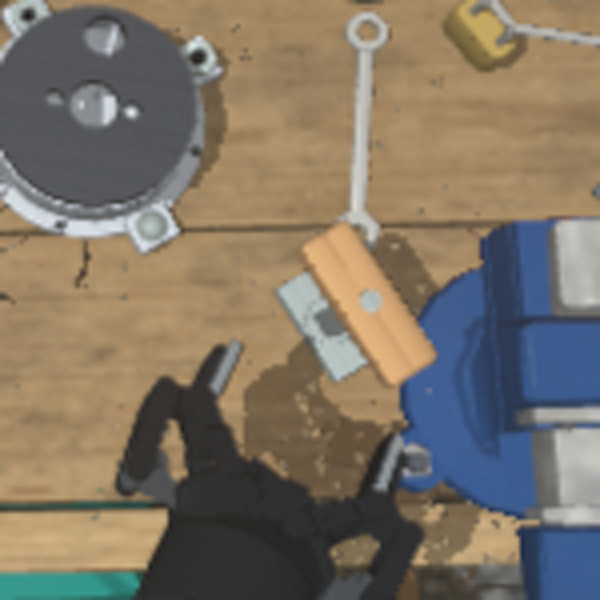

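Top crop: the spanner stands upright, T-top centre at crop (370,300). The wrench next to it has not moved. I'll bring the hand back round to pointing down.

Run:
```python
from ret import *
p=capture("top")
print("Ttop",unproj(p,(330+370/4-.4,150+300/4-.4),120))
a,b=[unproj(p,(330+u/4-.4,150+v/4-.4),120) for u,v in ((326,237),(416,371))];print("bar az",np.degrees(np.arctan2(*(a-b)[[1,0]])),np.linalg.norm(a-b))
w=[pose(),(np.array([270,-420,300.]),tool(-240,-60)),(np.array([330,-460,340.]),tool(-285,-25)),(np.array([340,-500,330.]),R.from_euler('xyz',[180,0,45],degrees=True))]
for (a,ra),(b,rb) in zip(w,w[1:]): print((ra.inv().apply(b-a)/1000).round(4).tolist(),(ra.inv()*rb).as_rotvec().round(4).tolist())
```

```text
Ttop [ 362.20974353 -537.71053398  120.        ]
bar az 30.356035097962316 85.11513864137594
[-0.1036, 0.0437, 0.0156] [0.4235, 0.0001, 0.2446]
[-0.067, 0.032, 0.036] [0.5386, 0.5788, 0.5878]
[-0.0284, 0.02, 0.0243] [0.1142, 0.4263, 0.5152]
```

Emit:
play_rows(
  commands=[
    {"slide": [-0.025, 0.01, 0.003], "rotation": [0.08, 0, 0.046], "fingers": 0.085},
    {"slide": [-0.05, 0.02, 0.007], "rotation": [0.17, 0, 0.098], "fingers": 0.085},
    {"slide": [-0.075, 0.03, 0.011], "rotation": [0.26, 0, 0.15], "fingers": 0.085},
    {"slide": [-0.095, 0.04, 0.014], "rotation": [0.35, 0, 0.2], "fingers": 0.085},
    {"slide": [-0.1036, 0.0437, 0.0156], "rotation": [0.4235, 0, 0.2446], "fingers": 0.085},
    {"slide": [-0.1036, 0.0437, 0.0156], "rotation": [0.4235, 0, 0.2446], "fingers": 0.085},
  ],
)

```text
time: 10.7
eef_pos: [271.8, -419.8, 299.3]
ee_rot: [179.9, 59.9, 119.8]
ft_force: [0.1, -0.2, -0.5]
opening: 0.994
gripper_force: 0.0
```

Emit:
play_rows(
  commands=[
    {"slide": [-0.008, 0.004, 0.004], "rotation": [0.067, 0.072, 0.073], "fingers": 0.085},
    {"slide": [-0.017, 0.008, 0.009], "rotation": [0.135, 0.145, 0.147], "fingers": 0.085},
    {"slide": [-0.025, 0.012, 0.013], "rotation": [0.202, 0.217, 0.22], "fingers": 0.085},
    {"slide": [-0.033, 0.016, 0.018], "rotation": [0.27, 0.29, 0.294], "fingers": 0.085},
    {"slide": [-0.042, 0.02, 0.022], "rotation": [0.337, 0.362, 0.367], "fingers": 0.085},
    {"slide": [-0.05, 0.024, 0.027], "rotation": [0.404, 0.434, 0.441], "fingers": 0.085},
    {"slide": [-0.058, 0.028, 0.031], "rotation": [0.471, 0.506, 0.514], "fingers": 0.085},
    {"slide": [-0.067, 0.032, 0.036], "rotation": [0.5386, 0.5788, 0.5878], "fingers": 0.085},
  ],
)

```text
time: 11.37
eef_pos: [314.5, -455.1, 329.0]
ee_rot: [178.3, 40.0, 91.4]
ft_force: [-0.5, -0.0, 0.4]
opening: 0.992
gripper_force: 0.0
```

Run:
```python
from ret import *
print(state()["joint_pos"].round(1))
print(rel(np.array([330,-460,340.]),tool(-285,-25)))
print(rel(np.array([340,-500,330.]),R.from_euler('xyz',[180,0,45],degrees=True)))
```

```text
[ 34.2  23.5  11.  120.8  77.7  22.1 -25.5]
([-0.0111, 0.0156, -0.0046], [0.1834, 0.2559, 0.2454])
([-0.0355, 0.0236, 0.0292], [0.3092, 0.6472, 0.7856])
```

Emit:
play_rows(
  commands=[
    {"slide": [-0.004, 0.003, 0.003], "rotation": [0.036, 0.075, 0.091], "fingers": 0.085},
    {"slide": [-0.008, 0.006, 0.007], "rotation": [0.072, 0.15, 0.183], "fingers": 0.085},
    {"slide": [-0.013, 0.008, 0.01], "rotation": [0.108, 0.226, 0.274], "fingers": 0.085},
    {"slide": [-0.017, 0.011, 0.014], "rotation": [0.144, 0.301, 0.365], "fingers": 0.085},
    {"slide": [-0.021, 0.014, 0.017], "rotation": [0.18, 0.376, 0.457], "fingers": 0.085},
    {"slide": [-0.025, 0.017, 0.021], "rotation": [0.216, 0.452, 0.548], "fingers": 0.085},
    {"slide": [-0.03, 0.019, 0.024], "rotation": [0.252, 0.527, 0.64], "fingers": 0.085},
    {"slide": [-0.0355, 0.0236, 0.0292], "rotation": [0.288, 0.602, 0.731], "fingers": 0.085},
  ],
)

```text
time: 12.03
eef_pos: [340.1, -500.0, 330.3]
ee_rot: [177.8, 4.9, 51.1]
ft_force: [-0.4, 0.4, -1.1]
opening: 0.997
gripper_force: 0.0
```

Run:
```python
from ret import *
print(state()["joint_pos"].round(1))
print(rel(np.array([360,-535,380.]),R.from_euler('xyz',[180,0,30],degrees=True)))
```

```text
[ 56.7  30.8  -8.6 100.   12.1  47.1   2.5]
([-0.019, 0.0392, -0.0468], [0.0534, 0.0783, 0.3698])
```

Emit:
play_rows(
  commands=[
    {"slide": [-0.005, 0.01, -0.015], "rotation": [0.015, 0.02, 0.09], "fingers": 0.085},
    {"slide": [-0.01, 0.02, -0.03], "rotation": [0.03, 0.04, 0.19], "fingers": 0.085},
    {"slide": [-0.015, 0.03, -0.04], "rotation": [0.045, 0.065, 0.29], "fingers": 0.085},
    {"slide": [-0.019, 0.0392, -0.0468], "rotation": [0.0534, 0.0783, 0.37], "fingers": 0.085},
    {"slide": [-0.019, 0.0392, -0.0468], "rotation": [0.0534, 0.0783, 0.37], "fingers": 0.085},
    {"slide": [-0.019, 0.0392, -0.0468], "rotation": [0.0534, 0.0783, 0.37], "fingers": 0.085},
    {"slide": [-0.019, 0.0392, -0.0468], "rotation": [0.0534, 0.0783, 0.37], "fingers": 0.085},
  ],
)

```text
time: 12.62
eef_pos: [359.8, -534.4, 380.5]
ee_rot: [179.7, 0.3, 30.3]
ft_force: [-0.1, 1.0, -0.6]
opening: 0.993
gripper_force: 0.0
```

Run:
```python
from ret import *
s=state();print(s["joint_pos"].round(1),s["eef_pos"],s["ee_rot"])
q=capture("wrist");save(q,"w5");print(proj(q,(362,-537.7,120)),proj(q,(357.5,-532,120)))
f=q["frame"].astype(int);m=((f[:,:,0]-f[:,:,2]>70)&(f[:,:,0]>190)).astype(np.uint8)
n,l,st,ce=cv2.connectedComponentsWithStats(m)
i=[i for i in np.argsort(-st[1:,4])[:3]+1]
for k in i:print(st[k],ce[k],unproj(q,ce[k],120),cv2.minAreaRect(np.argwhere(l==k)[:,::-1].astype(np.float32)))
```

```text
[ 56.   31.7  -5.9  90.2   4.   58.1 -10.7] [ 359.84199913 -534.39863164  380.48862431] [179.70593788   0.26211458  30.34920305]
[329.27792616 202.67562285] [319.09615258 204.03240276]
[613 279   2   2   2] [613.5 279.5] [ 418.460131  -756.6285273  120.       ] ((613.5, 279.5), (1.4142135381698608, 0.0), -135.0)
[310 205   1   1   1] [310. 205.] [ 353.62987286 -526.80677648  120.        ] ((310.0, 205.0), (0.0, 0.0), 0.0)
[612 275   1   1   1] [612. 275.] [ 420.72576894 -752.82006976  120.        ] ((612.0, 275.0), (0.0, 0.0), 0.0)
```

View pics/w5.png

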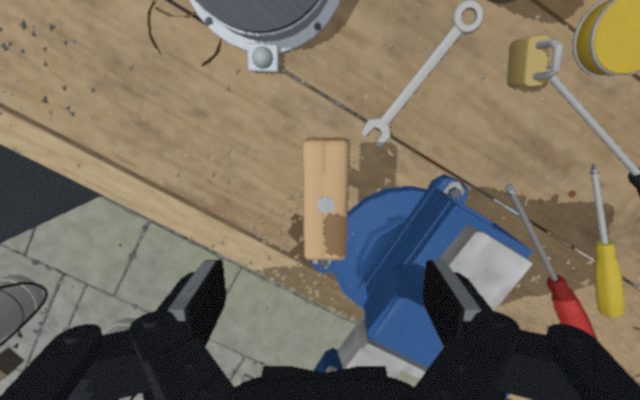

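Wrist view: the T-bar runs from (305,139) to (346,258), disc centre at (326,205), upright and lined up with the hand (fingers centred at column 325). I'll compute the move.

Run:
```python
from ret import *
q=capture("wrist")
for uv in ((326,205),(327,139),(326,258)): print(unproj(q,uv,120))
c=unproj(q,(326,205),120);a=unproj(q,(327,139),120);b=unproj(q,(326,258),120)
print(np.degrees(np.arctan2(*(a-b)[[1,0]])),np.linalg.norm(a-b))
r=R.from_euler('xyz',[180,0,30],degrees=True)
print(rel([c[0],c[1],300],r),rel([c[0],c[1],263],r))
```

```text
[ 359.27856287 -536.8168573   120.        ]
[ 399.65674834 -513.83402231  120.        ]
[ 323.39043067 -557.93263099  120.        ]
30.037302694281706 88.09789156482177
([-0.0012, 0.0011, 0.0812], [0.0065, 0.0044, 0.005]) ([-0.001, 0.0009, 0.1182], [0.0065, 0.0044, 0.005])
```

Emit:
play_rows(
  commands=[
    {"slide": [-0.001, 0.001, 0.03], "rotation": [0.0065, 0.0044, 0.005], "fingers": 0.06},
    {"slide": [-0.001, 0.001, 0.06], "rotation": [0.0065, 0.0044, 0.005], "fingers": 0.06},
    {"slide": [-0.001, 0.001, 0.085], "rotation": [0.0065, 0.0044, 0.005], "fingers": 0.06},
    {"slide": [-0.001, 0.001, 0.103], "rotation": [0.0065, 0.0044, 0.005], "fingers": 0.06},
    {"slide": [-0.001, 0.001, 0.113], "rotation": [0.0065, 0.0044, 0.005], "fingers": 0.06},
    {"slide": [-0.001, 0.001, 0.118], "rotation": [0.0065, 0.0044, 0.005], "fingers": 0.06},
    {"slide": [-0.001, 0.001, 0.118], "rotation": [0.0065, 0.0044, 0.005], "fingers": 0.06},
    {"slide": [-0.001, 0.001, 0.118], "rotation": [0.0065, 0.0044, 0.005], "fingers": 0.06},
  ],
)

```text
time: 13.38
eef_pos: [360.0, -538.6, 265.7]
ee_rot: [179.7, -0.0, 29.9]
ft_force: [0.8, 0.0, 0.3]
opening: 0.699
gripper_force: 0.0
```

Emit:
play_rows(
  commands=[
    {"slide": [0, 0, 0], "rotation": [0, 0, 0], "fingers": 0.04},
    {"slide": [0, 0, 0], "rotation": [0, 0, 0], "fingers": 0.036},
    {"slide": [0, 0, 0], "rotation": [0, 0, 0], "fingers": 0.032},
    {"slide": [0, 0, 0], "rotation": [0, 0, 0], "fingers": 0.028},
    {"slide": [0, 0, 0], "rotation": [0, 0, 0], "fingers": 0.0},
    {"slide": [0, 0, 0], "rotation": [0, 0, 0], "fingers": 0.0},
    {"slide": [0, 0, 0], "rotation": [0, 0, 0], "fingers": 0.0},
  ],
  force=90,
)

```text
time: 13.97
eef_pos: [360.0, -538.6, 266.2]
ee_rot: [179.7, -0.0, 29.9]
ft_force: [-1.1, 0.6, 6.3]
opening: 0.361
gripper_force: 88.7
```

Run:
```python
from ret import *
s=state();print(s["eef_pos"],s["ee_rot"],s["opening"],s["ft_force"])
p=capture("top")
g=cv2.cvtColor(p["frame"][150:215,310:395],cv2.COLOR_RGB2BGR)
cv2.imwrite('pics/lid.png',cv2.resize(g,(765,585),interpolation=cv2.INTER_CUBIC))
```

```text
[ 359.98951251 -538.60325769  266.242133  ] [ 1.79734147e+02 -2.33548477e-02  2.98599465e+01] 0.36067660782274125 [-1.09746951  0.56035285  6.28681436]
```

View pics/lid.png

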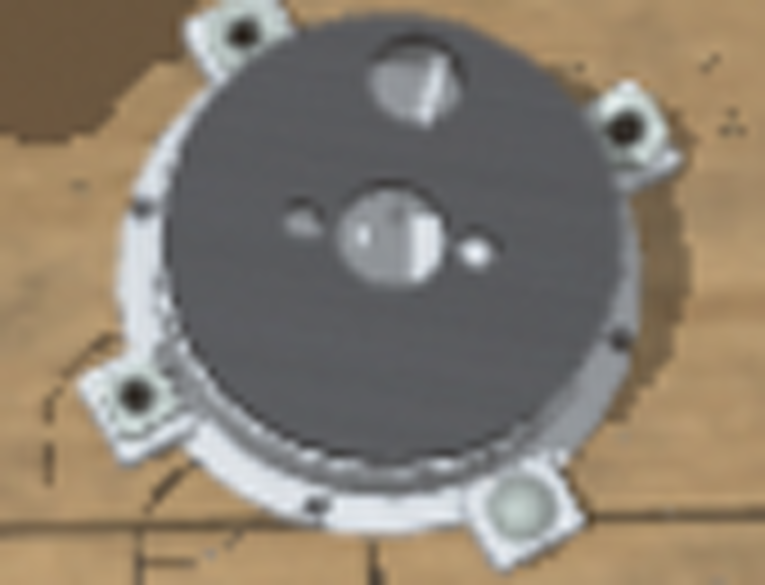

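The T-bar is gripped (31 mm opening). The lid crop shows pin holes at (303,220) and (476,253), the pilot hole at (391,237) and the pour hole at (414,81). I'll lift and move next to the lid so the wrist camera sees the spanner head and the lid together.

Run:
```python
from ret import *
p=capture("top");c=lambda u,v:(310+u/9-.44,150+v/9-.44)
U=lambda u,v,z:unproj(p,c(u,v),z)
a,b,m,po=U(303,220,50.5),U(476,253,50.5),U(391,237,50.5),U(414,81,50.5)
az=lambda d:np.degrees(np.arctan2(d[1],d[0]))
print(a,b,m,po,np.linalg.norm(a-b),az(a-b),az(po-(a+b)/2),np.linalg.norm(po-(a+b)/2))
t=[U(u,v,20) for u,v in ((625,130),(243,36),(135,396),(522,508))]
print(np.round(t,1),az(t[0]-t[2]),az(t[1]-t[3]),[np.linalg.norm(x-y) for x,y in((t[0],t[2]),(t[1],t[3]))])
r=R.from_euler('xyz',[180,0,79],degrees=True)
print(rel([471,-500,390],r))
```

```text
[ 497.69295958 -375.29134496   50.5       ] [ 487.50098248 -421.31062337   50.5       ] [ 492.44189902 -398.73155626   50.5       ] [ 535.91641056 -406.50258128   50.5       ] 47.134386413927366 77.51216594186836 -10.720819495273316 44.08900130600202
[[ 530.  -467.6   20. ]
 [ 559.9 -361.7   20. ]
 [ 456.9 -329.2   20. ]
 [ 423.3 -434.3   20. ]] -62.1826799205872 27.963458780856524 [np.float64(156.50703987864367), np.float64(154.68935025478368)]
([0.1155, 0.0223, -0.1236], [0.0046, 0.0016, -0.8577])
```

Emit:
play_rows(
  commands=[
    {"slide": [0, 0, -0.01], "rotation": [0, 0, 0], "fingers": 0.0},
    {"slide": [0, 0, -0.03], "rotation": [0, 0, 0], "fingers": 0.0},
    {"slide": [0, 0, -0.06], "rotation": [0, 0, 0], "fingers": 0.0},
    {"slide": [0, 0, -0.09], "rotation": [0, 0, 0], "fingers": 0.0},
    {"slide": [0, 0, -0.11], "rotation": [0, 0, 0], "fingers": 0.0},
    {"slide": [0, 0, -0.125], "rotation": [0, 0, 0], "fingers": 0.0},
    {"slide": [0, 0, -0.125], "rotation": [0, 0, 0], "fingers": 0.0},
  ],
)

```text
time: 14.65
eef_pos: [360.1, -538.8, 394.3]
ee_rot: [179.4, -0.1, 29.9]
ft_force: [-0.1, -0.6, -2.8]
opening: 0.357
gripper_force: 89.8
```

Emit:
play_rows(
  commands=[
    {"slide": [0.015, 0.003, 0], "rotation": [0, 0, -0.11], "fingers": 0.0},
    {"slide": [0.03, 0.006, 0], "rotation": [0, 0, -0.22], "fingers": 0.0},
    {"slide": [0.05, 0.01, 0], "rotation": [0, 0, -0.33], "fingers": 0.0},
    {"slide": [0.07, 0.014, 0], "rotation": [0, 0, -0.44], "fingers": 0.0},
    {"slide": [0.09, 0.018, 0], "rotation": [0, 0, -0.55], "fingers": 0.0},
    {"slide": [0.105, 0.02, 0], "rotation": [0, 0, -0.66], "fingers": 0.0},
    {"slide": [0.1155, 0.022, 0], "rotation": [0.004, 0.002, -0.76], "fingers": 0.0},
    {"slide": [0.1155, 0.022, 0], "rotation": [0.009, 0.002, -0.845], "fingers": 0.0},
  ],
)

```text
time: 15.32
eef_pos: [473.3, -497.1, 388.5]
ee_rot: [-179.7, -0.4, 78.8]
ft_force: [0.4, -0.5, -2.8]
opening: 0.36
gripper_force: 89.6
```

Emit:
play_rows(
  commands=[
    {"slide": [0, 0, 0], "rotation": [0, 0, 0], "fingers": 0.0},
    {"slide": [0, 0, 0], "rotation": [0, 0, 0], "fingers": 0.0},
  ],
)

```text
time: 15.48
eef_pos: [470.1, -499.6, 388.7]
ee_rot: [-179.6, -0.2, 78.1]
ft_force: [-0.2, 0.4, -2.3]
opening: 0.359
gripper_force: 89.6
```

Run:
```python
from ret import *
s=state();print(s["joint_pos"].round(1),s["eef_pos"],s["ee_rot"])
q=capture("wrist");np.save('w6.npy',q,allow_pickle=True)
im=cv2.resize(q["frame"][0:270,160:500],(800,635),interpolation=cv2.INTER_CUBIC);cv2.imwrite('pics/w6.png',im[:,:,::-1])
```

```text
[ 54.   36.5 -17.2  81.8  11.3  63.8  23. ] [ 470.07778354 -499.63737004  388.7338391 ] [-179.63630458   -0.21921652   78.11180989]
```

View pics/w6.png

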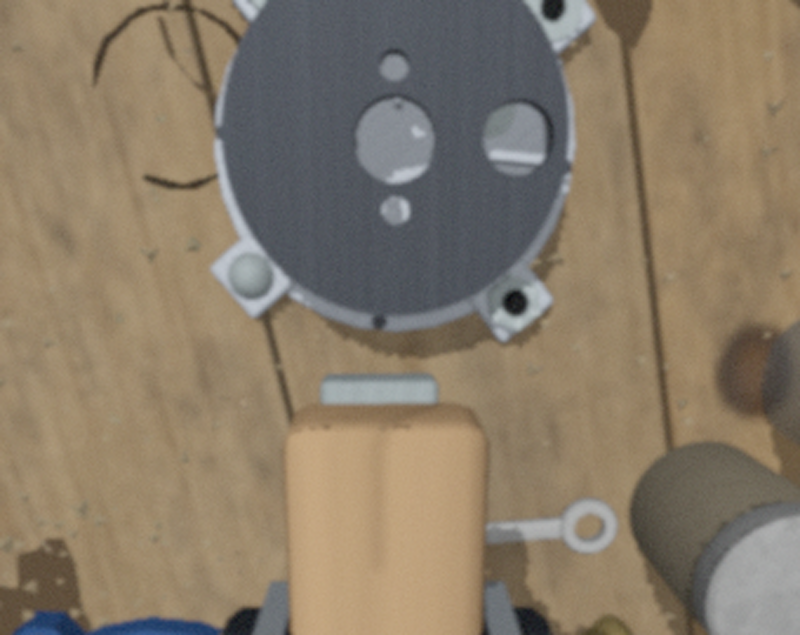

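Run:
```python
from ret import *
q=np.load('w6.npy',allow_pickle=True).item()
p=np.array([470.08,-499.64,388.73]);r=R.from_euler('xyz',[-179.636,-.219,78.112],degrees=True)
zm=lambda u:((u-[160,0]+.5)*800/340-.5)
def P(x,y,z,dx=0,dy=0): # spanner pt: tool x = y_sp, tool y = x_sp (sign free), tool z = 266-z
    return zm(proj(q,p+r.apply([y+dx,x+dy,266.2-z]))).round(0).tolist()
for dx in (0,2):
  print(dx,"head z9",P(-16,33,9,dx),P(16,33,9,dx),"z23",P(-16,33,23,dx),P(16,33,23,dx),"T100",P(-16,45,100,dx),P(16,45,100,dx),"T120",P(-16,45,120,dx),P(16,45,120,dx))
u=lambda a,b:unproj(q,((a+.5)*340/800-.5+160,(b+.5)*340/800-.5),50.5)
A,B,C,D=u(395,67),u(396,210),u(395,139),u(516,137)
az=lambda d:np.degrees(np.arctan2(d[1],d[0]))
print(A,B,C,D,(A+B)/2,np.linalg.norm(A-B),az(A-B),az(D-C)+90,np.linalg.norm(D-C))
```

```text
0 head z9 [334.0, 379.0] [447.0, 379.0] z23 [331.0, 389.0] [450.0, 389.0] T100 [300.0, 410.0] [486.0, 410.0] T120 [286.0, 440.0] [502.0, 440.0]
2 head z9 [334.0, 372.0] [447.0, 372.0] z23 [331.0, 381.0] [450.0, 381.0] T100 [300.0, 398.0] [486.0, 399.0] T120 [286.0, 427.0] [502.0, 427.0]
[ 496.1114141  -374.07659104   50.5       ] [ 486.92323609 -420.41461998   50.5       ] [ 491.42110134 -396.81067137   50.5       ] [ 533.58409145 -404.99831892   50.5       ] [ 491.5173251  -397.24560551   50.5       ] 47.240189889549946 78.78453166769843 79.01048569056164 42.95061474476419
```

I've used all 10 pictures, so I'll go on numbers and contact force from here. Wrist view: pin holes at crop (395,67) and (396,210), line azimuth 78.9°. The spanner head centre is about 3 mm off the predicted column, and I corrected for that. Hovering over the lid.

Run:
```python
from ret import *
r=R.from_euler('xyz',[180,0,78.8],degrees=True)
print(rel([494.6,-398.9,390],r),rel([494.6,-398.9,328],r))
```

```text
([0.1039, 0.0033, -0.0006], [-0.0061, -0.0034, -0.0127]) ([0.1037, 0.0037, 0.0614], [-0.0061, -0.0034, -0.0127])
```

Emit:
play_rows(
  commands=[
    {"slide": [0.03, 0.001, 0], "rotation": [-0.003, -0.002, -0.006], "fingers": 0.0},
    {"slide": [0.06, 0.002, 0], "rotation": [-0.006, -0.003, -0.013], "fingers": 0.0},
    {"slide": [0.09, 0.003, 0], "rotation": [-0.006, -0.003, -0.013], "fingers": 0.0},
    {"slide": [0.1037, 0.0035, 0.01], "rotation": [-0.006, -0.003, -0.013], "fingers": 0.0},
    {"slide": [0.1037, 0.0036, 0.03], "rotation": [-0.006, -0.003, -0.013], "fingers": 0.0},
    {"slide": [0.1037, 0.0037, 0.05], "rotation": [-0.006, -0.003, -0.013], "fingers": 0.0},
    {"slide": [0.1037, 0.0037, 0.0614], "rotation": [-0.006, -0.003, -0.013], "fingers": 0.0},
    {"slide": [0.1037, 0.0037, 0.0614], "rotation": [-0.006, -0.003, -0.013], "fingers": 0.0},
  ],
)

```text
time: 16.2
eef_pos: [493.5, -398.4, 325.9]
ee_rot: [-179.8, -0.1, 78.9]
ft_force: [-1.1, -0.3, -3.1]
opening: 0.36
gripper_force: 89.6
```

Run:
```python
from ret import *
s=state();print(s["eef_pos"],s["ee_rot"],s["ft_force"])
p=np.array(s["eef_pos"])
q=capture("side");g=cv2.cvtColor(q["frame"],cv2.COLOR_RGB2GRAY).astype(int)
hx=lambda X:proj(q,X).round(1).tolist()
zt=p[2]-266.2
# head near end (-y side), lid front rim
print("pinz",zt,"head near end L/R",hx([p[0]-16,p[1]-33,zt+16]),hx([p[0]+16,p[1]-33,zt+16]),"stem",hx([p[0]-8,p[1]-8,zt+60]),hx([p[0]+8,p[1]-8,zt+60]))
print("lid rim L/R",hx([492-62,-398,50.5]),hx([492+62,-398,50.5]),hx([492,-398,50.5]))
v=int(hx([p[0],p[1]-33,zt+16])[1]);
for k in (-3,0,3,6): print("row",v+k,g[v+k,310:385].tolist())
v=int(hx([p[0],p[1],zt+60])[1]);print("stem row",v,g[v,325:365].tolist())
for dv in (0,):
  v=int(hx([492,-398,50.5])[1]);print("lid row",v,g[v,300:330].tolist(),g[v,362:390].tolist())
```

```text
[ 493.53280818 -398.4150732   325.90041496] [-1.79780642e+02 -1.01703915e-01  7.88958658e+01] [-1.12154083 -0.33017194 -3.1020681 ]
pinz 59.70041495848466 head near end L/R [340.3, 221.0] [354.1, 219.5] stem [341.6, 198.3] [348.5, 197.6]
lid rim L/R [317.1, 224.4] [368.7, 218.7] [343.1, 221.5]
row 217 [176, 169, 167, 166, 167, 167, 169, 170, 169, 149, 119, 118, 115, 115, 117, 117, 115, 116, 117, 117, 116, 116, 115, 118, 116, 116, 136, 194, 219, 220, 217, 219, 188, 146, 144, 147, 146, 145, 146, 145, 126, 111, 115, 115, 116, 115, 116, 115, 117, 117, 116, 116, 114, 116, 113, 114, 117, 116, 116, 112, 113, 114, 121, 139, 143, 129, 118, 113, 114, 113, 114, 113, 127, 158, 175]
row 220 [165, 169, 176, 177, 173, 164, 159, 155, 135, 116, 115, 119, 116, 117, 114, 118, 113, 115, 115, 117, 117, 114, 116, 114, 116, 117, 126, 149, 163, 160, 164, 163, 163, 165, 166, 167, 166, 167, 167, 164, 142, 95, 98, 110, 117, 113, 115, 111, 106, 96, 93, 93, 91, 94, 92, 93, 96, 111, 116, 122, 119, 114, 114, 112, 113, 115, 113, 115, 113, 113, 116, 116, 112, 111, 146]
row 223 [154, 177, 179, 179, 177, 174, 173, 153
[... 492 characters left out ...]
8, 87, 91, 104, 120, 110, 91, 87, 90, 87, 86, 86, 85, 85, 86, 86, 88, 86, 87, 85, 85, 84, 105, 113, 111, 115, 111, 116, 114, 109, 160, 189, 195, 192, 157, 118, 117, 112, 112, 113, 115, 117, 115, 109, 151]
stem row 196 [79, 82, 84, 80, 83, 81, 78, 77, 80, 73, 73, 70, 68, 66, 68, 94, 146, 162, 161, 165, 163, 162, 154, 157, 167, 166, 168, 167, 165, 165, 165, 166, 166, 166, 164, 164, 154, 134, 140, 165]
lid row 221 [186, 187, 186, 186, 184, 188, 188, 177, 145, 138, 167, 173, 175, 176, 176, 172, 182, 173, 136, 116, 116, 117, 115, 117, 115, 114, 114, 115, 115, 114] [95, 94, 91, 86, 87, 97, 111, 115, 148, 144, 114, 112, 113, 114, 113, 115, 111, 114, 113, 113, 113, 112, 148, 174, 171, 169, 170, 169]
```

Comparing edge positions in the side view, the spanner head sits about 2 mm too far in −x relative to the lid. I'll shift +2 mm and probe down gently.

Emit:
play_rows(
  commands=[
    {"slide": [0.0004, 0.002, 0.003], "rotation": [0, 0, 0], "fingers": 0.0},
    {"slide": [0.0004, 0.002, 0.006], "rotation": [0, 0, 0], "fingers": 0.0},
    {"slide": [0.0004, 0.002, 0.008], "rotation": [0, 0, 0], "fingers": 0.0},
    {"slide": [0.0004, 0.002, 0.01], "rotation": [0, 0, 0], "fingers": 0.0},
    {"slide": [0.0004, 0.002, 0.0115], "rotation": [0, 0, 0], "fingers": 0.0},
    {"slide": [0.0004, 0.002, 0.012], "rotation": [0, 0, 0], "fingers": 0.0},
    {"slide": [0.0004, 0.002, 0.012], "rotation": [0, 0, 0], "fingers": 0.0},
  ],
)

```text
time: 16.83
eef_pos: [497.1, -398.6, 316.8]
ee_rot: [179.9, -0.0, 79.0]
ft_force: [0.4, 0.3, -2.0]
opening: 0.356
gripper_force: 89.8
```

Emit:
play_rows(
  commands=[
    {"slide": [0, 0, 0.0015], "rotation": [0, 0, 0], "fingers": 0.0},
    {"slide": [0, 0, 0.003], "rotation": [0, 0, 0], "fingers": 0.0},
    {"slide": [0, 0, 0.003], "rotation": [0, 0, 0], "fingers": 0.0},
  ],
)

```text
time: 17.08
eef_pos: [497.4, -398.8, 315.7]
ee_rot: [179.9, 0.1, 79.0]
ft_force: [-3.6, 1.9, 10.1]
opening: 0.358
gripper_force: 91.6
```

Emit:
play_rows(
  commands=[
    {"slide": [0.0002, -0.0005, 0], "rotation": [0, 0, 0], "fingers": 0.0},
    {"slide": [0.0003, -0.001, 0], "rotation": [0, 0, 0], "fingers": 0.0},
    {"slide": [0.0003, -0.001, 0], "rotation": [0, 0, 0], "fingers": 0.0},
  ],
)

```text
time: 17.33
eef_pos: [496.8, -398.4, 315.8]
ee_rot: [179.8, 0.1, 79.0]
ft_force: [-2.2, 0.4, 8.6]
opening: 0.355
gripper_force: 91.2
```

Emit:
play_rows(
  commands=[
    {"slide": [0.0002, -0.0005, 0], "rotation": [0, 0, 0], "fingers": 0.0},
    {"slide": [0.0003, -0.001, 0], "rotation": [0, 0, 0], "fingers": 0.0},
    {"slide": [0.0003, -0.001, 0], "rotation": [0, 0, 0], "fingers": 0.0},
  ],
)

```text
time: 17.58
eef_pos: [496.2, -398.1, 315.9]
ee_rot: [179.7, 0.1, 79.0]
ft_force: [-0.3, 0.2, 6.6]
opening: 0.354
gripper_force: 91.0
```

Emit:
play_rows(
  commands=[
    {"slide": [0, -0.0005, 0.0005], "rotation": [0, 0, 0], "fingers": 0.0},
    {"slide": [0, -0.001, 0.0005], "rotation": [0, 0, 0], "fingers": 0.0},
    {"slide": [0, -0.001, 0.0005], "rotation": [0, 0, 0], "fingers": 0.0},
  ],
)

```text
time: 17.83
eef_pos: [494.4, -397.4, 313.7]
ee_rot: [179.9, 0.0, 79.0]
ft_force: [-0.5, -0.1, -2.1]
opening: 0.363
gripper_force: 89.8
```

Emit:
play_rows(
  commands=[
    {"slide": [0, -0.0005, 0.0005], "rotation": [0, 0, 0], "fingers": 0.0},
    {"slide": [0, -0.001, 0.0005], "rotation": [0, 0, 0], "fingers": 0.0},
    {"slide": [0, -0.001, 0.0005], "rotation": [0, 0, 0], "fingers": 0.0},
  ],
)

```text
time: 18.08
eef_pos: [493.0, -397.3, 312.4]
ee_rot: [180.0, -0.0, 79.0]
ft_force: [0.5, -0.2, -1.9]
opening: 0.36
gripper_force: 89.7
```

```bash
python3 -c "
from h import *
s=state();print(s['eef_pos'],s['ee_rot'],s['ft_force'],s['ft_torque'])"
```

```text
[ 492.98552226 -397.27772856  312.40231001] [ 1.79971518e+02 -1.02876520e-02  7.90051707e+01] [ 0.51278556 -0.17013122 -1.90282869] [-0.11131371  0.02655561 -0.04096207]
```

The pins dropped in: z is 4 mm below the contact height with no load. I'll push on to full depth.

Emit:
play_rows(
  commands=[
    {"slide": [0, 0, 0.0015], "rotation": [0, 0, 0], "fingers": 0.0},
    {"slide": [0, 0, 0.003], "rotation": [0, 0, 0], "fingers": 0.0},
    {"slide": [0, 0, 0.0045], "rotation": [0, 0, 0], "fingers": 0.0},
    {"slide": [0, 0, 0.0055], "rotation": [0, 0, 0], "fingers": 0.0},
    {"slide": [0, 0, 0.0055], "rotation": [0, 0, 0], "fingers": 0.0},
  ],
)

```text
time: 18.5
eef_pos: [493.4, -397.3, 307.9]
ee_rot: [179.9, 0.0, 79.0]
ft_force: [-2.0, 0.7, 3.7]
opening: 0.36
gripper_force: 90.6
```

```bash
python3 -c "
from h import *
s=state();print(s['eef_pos'],s['ee_rot'],s['ft_force'],s['ft_torque'])"
```

```text
[ 493.37998598 -397.33839182  307.9385398 ] [1.79930634e+02 1.69844278e-02 7.90119249e+01] [-1.95452354  0.71151404  3.71507094] [0.010736   0.55459884 0.01105428]
```

Fully seated: z = 308 against the predicted 307.7. Now I'll turn the lid clockwise about 51°, plus play.

Emit:
play_rows(
  commands=[
    {"slide": [0, 0, 0], "rotation": [0, 0, 0.06], "fingers": 0.0},
    {"slide": [-0.0001, -0.0001, 0], "rotation": [0, 0, 0.12], "fingers": 0.0},
    {"slide": [-0.0002, -0.0001, 0], "rotation": [0, 0, 0.19], "fingers": 0.0},
    {"slide": [-0.0003, -0.0001, 0], "rotation": [0, 0, 0.26], "fingers": 0.0},
    {"slide": [-0.0004, -0.0002, 0], "rotation": [0, 0, 0.33], "fingers": 0.0},
    {"slide": [-0.0005, -0.0002, 0], "rotation": [0, 0, 0.4], "fingers": 0.0},
    {"slide": [-0.0006, -0.0003, 0], "rotation": [0, 0, 0.47], "fingers": 0.0},
    {"slide": [-0.0006, -0.0003, 0], "rotation": [0, 0, 0.47], "fingers": 0.0},
  ],
  force=115,
)

```text
time: 19.17
eef_pos: [493.4, -398.1, 308.0]
ee_rot: [179.8, -0.0, 52.0]
ft_force: [0.4, -1.8, 1.7]
opening: 0.355
gripper_force: 113.7
```

Emit:
play_rows(
  commands=[
    {"slide": [0, 0, 0], "rotation": [0, 0, 0.06], "fingers": 0.0},
    {"slide": [0, 0, 0], "rotation": [0, 0, 0.12], "fingers": 0.0},
    {"slide": [-0.0002, 0, 0], "rotation": [0, 0, 0.19], "fingers": 0.0},
    {"slide": [-0.0003, 0, 0], "rotation": [0, 0, 0.26], "fingers": 0.0},
    {"slide": [-0.0005, 0, 0], "rotation": [0, 0, 0.33], "fingers": 0.0},
    {"slide": [-0.0006, 0, 0], "rotation": [0, 0, 0.4], "fingers": 0.0},
    {"slide": [-0.0006, 0, 0], "rotation": [0, 0, 0.46], "fingers": 0.0},
    {"slide": [-0.0006, 0, 0], "rotation": [0, 0, 0.46], "fingers": 0.0},
  ],
)

```text
time: 19.83
eef_pos: [492.9, -398.7, 308.0]
ee_rot: [179.8, -0.1, 25.7]
ft_force: [-0.8, -1.2, 3.0]
opening: 0.355
gripper_force: 113.8
```

Run:
```python
from ret import *
s=state();print(s['eef_pos'],s['ee_rot'],s['ft_force'],s['ft_torque'])
# expected pour-hole pixels by lid angle, and what is there, top and side views
for n in ("top","side"):
    q=capture(n);print(n,[(d["xyz"],d["conf"]) for d in find_in(q,"pour_hole")])
    g=q["frame"].astype(int)
    for a in range(-90,-20,6):
        m=np.zeros(g.shape[:2],np.uint8)
        c=[proj(q,(492.5+44*np.cos(np.radians(a))+8*np.cos(t),-398+44*np.sin(np.radians(a))+8*np.sin(t),50.5)) for t in np.linspace(0,6.28,16)]
        cv2.fillPoly(m,[np.round(c).astype(np.int32)],1);v=g[m>0];print(a,v.mean(0).round(),v.sum(1).std().round(),end=' | ')
    print()
```

```text
[ 492.91325685 -398.67564241  308.00201838] [ 1.79840513e+02 -8.14521754e-02  2.57394870e+01] [-0.78132875 -1.19817764  3.00237479] [-0.53166918 -0.02986558 -0.00972631]
top [([455.3, -425.8, 50.5], 0.7), ([462.8, -414.3, 162.7], 0.25)]
-90 [160. 132. 100.] 140.0 | -84 [168. 140. 106.] 135.0 | -78 [168. 142. 111.] 125.0 | -72 [161. 140. 114.] 108.0 | -66 [159. 141. 120.] 72.0 | -60 [145. 130. 112.] 73.0 | -54 [106. 101.  95.] 95.0 | -48 [83. 85. 85.] 78.0 | -42 [62. 71. 77.] 14.0 | -36 [61. 71. 79.] 4.0 | -30 [62. 73. 81.] 3.0 | -24 [62. 74. 82.] 3.0 | 
side [([484.1, -404.5, 105.3], 0.65), ([485.0, -417.5, 50.5], 0.59)]
-90 [89. 85. 85.] 4.0 | -84 [92. 88. 88.] 34.0 | -78 [105. 102. 103.] 90.0 | -72 [116. 114. 116.] 106.0 | -66 [126. 124. 127.] 114.0 | -60 [117. 115. 117.] 102.0 | -54 [106. 103. 105.] 75.0 | -48 [95. 91. 92.] 24.0 | -42 [95. 91. 92.] 26.0 | -36 [98. 96. 96.] 36.0 | -30 [103. 101. 101.] 39.0 | -24 [107. 105. 107.] 36.0 |
```

```bash
cat > pour.py <<'E'
from h import *
def pour(q,c,z=50.5,azs=range(-100,-20)):
    g=cv2.GaussianBlur(q["frame"],(0,0),.6).astype(np.float32).sum(2)
    px=lambda X:np.array([proj(q,x) for x in X],np.float32)
    xs=np.arange(-62,62.5,1.);G=np.array([(c[0]+x,c[1]+y,z) for x in xs for y in xs])
    uv=px(G);im=cv2.remap(g,uv[:,0].reshape(len(xs),-1),uv[:,1].reshape(len(xs),-1),cv2.INTER_LINEAR)
    X,Y=np.meshgrid(xs,xs,indexing='ij');ref=np.median(im[(np.hypot(X,Y)<58)]);d=np.abs(im-ref)
    d=np.minimum(d,60);out=[]
    for a in azs:
        D=np.hypot(X-44*np.cos(np.radians(a)),Y-44*np.sin(np.radians(a)))
        out.append(d[D<11.5].mean()-d[(D>14)&(D<18)&(np.hypot(X,Y)<58)].mean())
    o=np.array(out);return list(azs)[int(o.argmax())],o.max().round(1),o
E
python3 - <<'E'
from pour import *
q=capture("side")
for c in ((492.5,-398),(493,-399),(492,-397),(494,-398)):
    a,m,o=pour(q,c);print(c,a,m,[int(v) for v in o[10:70:4]])
t=np.array(q["camera_from_world"])
E
```

```text
(492.5, -398) -39 12.9 [2, 0, 0, -1, -3, -3, -3, 0, 4, 3, 4, 7, 11, 12, 7]
(493, -399) -38 18.1 [2, 0, 0, -1, -2, -4, -5, -1, 5, 5, 5, 9, 14, 18, 13]
(492, -397) -100 12.8 [3, 1, 0, -1, -3, -2, -2, 0, 2, 0, 1, 4, 7, 6, 2]
(494, -398) -40 18.5 [1, 0, 0, -1, -2, -4, -3, 2, 5, 4, 7, 11, 16, 17, 11]
```

Emit:
play_rows(
  commands=[
    {"slide": [0, 0, 0], "rotation": [0, 0, 0], "fingers": 0.0},
    {"slide": [0, 0, 0], "rotation": [0, 0, -0.03], "fingers": 0.0},
    {"slide": [0, 0, 0], "rotation": [0, 0, -0.05], "fingers": 0.0},
    {"slide": [0, 0, -0.003], "rotation": [0, 0, -0.05], "fingers": 0.0},
    {"slide": [0, 0, -0.008], "rotation": [0, 0, -0.05], "fingers": 0.0},
    {"slide": [0, 0, -0.015], "rotation": [0, 0, -0.05], "fingers": 0.0},
    {"slide": [0, 0, -0.03], "rotation": [0, 0, -0.05], "fingers": 0.0},
    {"slide": [0, 0, -0.06], "rotation": [0, 0, -0.05], "fingers": 0.0},
  ],
)

```text
time: 20.75
eef_pos: [491.1, -396.4, 364.3]
ee_rot: [-179.5, 0.1, 28.6]
ft_force: [0.2, 0.0, -2.5]
opening: 0.355
gripper_force: 114.3
```

Run:
```python
from ret import *
s=state();print(s['eef_pos'],s['ee_rot'],s['ft_force'])
r=R.from_euler('xyz',[180,0,28],degrees=True)
print(rel([430,-465,385],r),rel([368,-530,375],r))
```

```text
[ 491.07307047 -396.44824417  364.26274029] [-1.79509691e+02  1.39489644e-01  2.86318470e+01] [ 0.18392177  0.03084088 -2.54293052]
([-0.0865, 0.0307, -0.0208], [-0.0085, 0.0025, 0.011]) ([-0.172, 0.0582, -0.0108], [-0.0085, 0.0025, 0.011])
```

Emit:
play_rows(
  commands=[
    {"slide": [-0.005, 0.002, -0.015], "rotation": [-0.008, 0.002, 0.01], "fingers": 0.0},
    {"slide": [-0.03, 0.01, -0.021], "rotation": [-0.008, 0.002, 0.01], "fingers": 0.0},
    {"slide": [-0.06, 0.02, -0.021], "rotation": [-0.008, 0.002, 0.01], "fingers": 0.0},
    {"slide": [-0.0865, 0.03, -0.021], "rotation": [-0.008, 0.002, 0.01], "fingers": 0.0},
    {"slide": [-0.095, 0.03, -0.021], "rotation": [-0.008, 0.002, 0.01], "fingers": 0.0},
    {"slide": [-0.095, 0.03, -0.021], "rotation": [-0.008, 0.002, 0.01], "fingers": 0.0},
    {"slide": [-0.095, 0.03, -0.021], "rotation": [-0.008, 0.002, 0.01], "fingers": 0.0},
  ],
)

```text
time: 21.33
eef_pos: [423.1, -469.8, 388.1]
ee_rot: [179.6, -0.2, 28.0]
ft_force: [0.3, 0.1, -3.4]
opening: 0.353
gripper_force: 114.4
```

Run:
```python
from pour import *
print(pose()[0])
for n in ("wrist","top"):
    q=capture(n);print(n,proj(q,(492,-398,50.5)))
    for c in ((492.5,-398),(491.5,-397),(493.5,-398.5)):
        a,m,o=pour(q,c,azs=range(-120,60));print(c,a,m)
    # dark-lid fit: holes as non-dark blobs on the lid
    g=q["frame"].astype(int).sum(2)
    m=np.zeros(g.shape,np.uint8);c=np.array([proj(q,(492+56*np.cos(t),-398+56*np.sin(t),50.5)) for t in np.linspace(0,6.28,60)])
    cv2.fillPoly(m,[np.round(c).astype(np.int32)],1);ref=np.median(g[m>0])
    b=((np.abs(g-ref)>45)&(m>0)).astype(np.uint8);k,l,st,ce=cv2.connectedComponentsWithStats(b)
    for i in range(1,k):
        if st[i,4]>8:
            X=unproj(q,ce[i],50.5);print(st[i].tolist(),X.round(1),"r",np.hypot(X[0]-492,X[1]+398).round(1),"az",np.degrees(np.arctan2(X[1]+398,X[0]-492)).round(1))
```

```text
[ 423.07724552 -469.75877547  388.11597845]
wrist [285.38136773  70.5642418 ]
(492.5, -398) -61 45.8
(491.5, -397) -60 48.3
(493.5, -398.5) -61 41.2
[275, 33, 13, 14, 122] [ 511.6 -385.    50.5] r 23.6 az 33.5
[266, 53, 37, 37, 986] [ 491.6 -397.5   50.5] r 0.7 az 130.2
[321, 53, 30, 32, 642] [ 513.2 -435.    50.5] r 42.6 az -60.1
[282, 94, 10, 13, 99] [ 471.2 -409.5   50.5] r 23.8 az -151.1
top [352.70773915 176.07709905]
(492.5, -398) 48 9.7
(491.5, -397) 48 9.7
(493.5, -398.5) 13 9.9
[330, 154, 22, 20, 63] [ 526.6 -368.8   50.5] r 45.3 az 40.2
```

The wrist camera has the pour hole at azimuth −60° and the pin-hole line gives −59°. The hexagon nut is at −62°, so the error is about 2–3°, inside the 7° tolerance. Now to set the spanner down.

Run:
```python
from ret import *
q=np.load('w6.npy',allow_pickle=True).item()
u=lambda a,b,z:unproj(q,((a+.5)*340/800-.5+160,(b+.5)*340/800-.5),z)
h=u(515,301,16);d=u(251,273,21);C=u(395,139,50.5)
for x in(h,d): v=x-C;print(x.round(1),np.hypot(*v[:2]).round(1),np.degrees(np.arctan2(v[1],v[0])).round(1))
r=R.from_euler('xyz',[180,0,28],degrees=True)
print(rel([368,-530,388],r),rel([368,-530,275],r))
```

```text
[ 528.6 -465.6   16. ] 78.2 -61.6
[ 424.2 -431.9   21. ] 75.8 -152.5
([-0.079, 0.0274, 0.0], [0.0079, -0.0044, 0.0026]) ([-0.0795, 0.0265, 0.113], [0.0079, -0.0044, 0.0026])
```

Emit:
play_rows(
  commands=[
    {"slide": [-0.03, 0.01, 0], "rotation": [0.004, -0.002, 0.0], "fingers": 0.0},
    {"slide": [-0.06, 0.02, 0], "rotation": [0.008, -0.004, 0.0], "fingers": 0.0},
    {"slide": [-0.0795, 0.0265, 0.01], "rotation": [0.008, -0.004, 0], "fingers": 0.0},
    {"slide": [-0.0795, 0.0265, 0.04], "rotation": [0.008, -0.004, 0], "fingers": 0.0},
    {"slide": [-0.0795, 0.0265, 0.07], "rotation": [0.008, -0.004, 0], "fingers": 0.0},
    {"slide": [-0.0795, 0.0265, 0.095], "rotation": [0.008, -0.004, 0], "fingers": 0.0},
    {"slide": [-0.0795, 0.0265, 0.111], "rotation": [0.008, -0.004, 0], "fingers": 0.0},
    {"slide": [-0.0795, 0.0265, 0.111], "rotation": [0.008, -0.004, 0], "fingers": 0.0},
  ],
)

```text
time: 22.1
eef_pos: [367.1, -528.7, 273.1]
ee_rot: [-179.6, 0.0, 28.2]
ft_force: [-0.8, 1.1, -1.3]
opening: 0.354
gripper_force: 114.3
```

Emit:
play_rows(
  commands=[
    {"slide": [0, 0, 0.002], "rotation": [0, 0, 0], "fingers": 0.0},
    {"slide": [0, 0, 0.004], "rotation": [0, 0, 0], "fingers": 0.0},
    {"slide": [0, 0, 0.005], "rotation": [0, 0, 0], "fingers": 0.0},
    {"slide": [0, 0, 0.005], "rotation": [0, 0, 0], "fingers": 0.0},
  ],
)

```text
time: 22.43
eef_pos: [366.9, -531.7, 273.4]
ee_rot: [179.8, 0.0, 28.0]
ft_force: [-0.2, 1.6, -1.4]
opening: 0.358
gripper_force: 114.3
```

Emit:
play_rows(
  commands=[
    {"slide": [0, 0, 0.001], "rotation": [0, 0, 0], "fingers": 0.0},
    {"slide": [0, 0, 0.002], "rotation": [0, 0, 0], "fingers": 0.0},
    {"slide": [0, 0, 0.003], "rotation": [0, 0, 0], "fingers": 0.0},
    {"slide": [0, 0, 0.003], "rotation": [0, 0, 0], "fingers": 0.0},
  ],
)

```text
time: 22.77
eef_pos: [366.4, -531.4, 269.2]
ee_rot: [180.0, 0.1, 28.0]
ft_force: [-0.9, 0.1, -2.8]
opening: 0.352
gripper_force: 114.3
```

Emit:
play_rows(
  commands=[
    {"slide": [0, 0, 0.001], "rotation": [0, 0, 0], "fingers": 0.0},
    {"slide": [0, 0, 0.0015], "rotation": [0, 0, 0], "fingers": 0.0},
    {"slide": [0, 0, 0.0015], "rotation": [0, 0, 0], "fingers": 0.0},
  ],
)

```text
time: 23.02
eef_pos: [366.4, -531.4, 267.6]
ee_rot: [180.0, 0.1, 28.0]
ft_force: [0.5, 0.5, -1.4]
opening: 0.356
gripper_force: 114.3
```

Emit:
play_rows(
  commands=[
    {"slide": [0, 0, 0.001], "rotation": [0, 0, 0], "fingers": 0.0},
    {"slide": [0, 0, 0.0015], "rotation": [0, 0, 0], "fingers": 0.0},
    {"slide": [0, 0, 0.0015], "rotation": [0, 0, 0], "fingers": 0.0},
  ],
)

```text
time: 23.27
eef_pos: [366.5, -531.5, 266.5]
ee_rot: [179.9, 0.1, 28.0]
ft_force: [-0.7, 0.6, 0.5]
opening: 0.35
gripper_force: 115.0
```

Emit:
play_rows(
  commands=[
    {"slide": [0, 0, 0.0005], "rotation": [0, 0, 0], "fingers": 0.0},
    {"slide": [0, 0, 0.0005], "rotation": [0, 0, 0], "fingers": 0.0},
  ],
)

```text
time: 23.43
eef_pos: [366.5, -531.6, 266.4]
ee_rot: [179.9, 0.1, 28.0]
ft_force: [-2.5, 1.2, 4.6]
opening: 0.349
gripper_force: 115.6
```

Contact at 266.4, the standing height. I'll release gently and rise.

Emit:
play_rows(
  commands=[
    {"slide": [0, 0, 0], "rotation": [0, 0, 0], "fingers": 0.031},
    {"slide": [0, 0, 0], "rotation": [0, 0, 0], "fingers": 0.034},
    {"slide": [0, 0, 0], "rotation": [0, 0, 0], "fingers": 0.04},
    {"slide": [0, 0, 0], "rotation": [0, 0, 0], "fingers": 0.05},
    {"slide": [0, 0, 0], "rotation": [0, 0, 0], "fingers": 0.06},
    {"slide": [0, 0, 0], "rotation": [0, 0, 0], "fingers": 0.065},
    {"slide": [0, 0, 0], "rotation": [0, 0, 0], "fingers": 0.065},
  ],
)

```text
time: 24.02
eef_pos: [366.5, -531.5, 265.7]
ee_rot: [180.0, 0.1, 28.0]
ft_force: [-0.2, 0.3, -0.5]
opening: 0.758
gripper_force: 0.0
```

Emit:
play_rows(
  commands=[
    {"slide": [0, 0, -0.005], "rotation": [0, 0, 0], "fingers": 0.065},
    {"slide": [0, 0, -0.02], "rotation": [0, 0, 0], "fingers": 0.065},
    {"slide": [0, 0, -0.05], "rotation": [0, 0, 0], "fingers": 0.065},
    {"slide": [0, 0, -0.08], "rotation": [0, 0, 0], "fingers": 0.065},
    {"slide": [0, 0, -0.11], "rotation": [0, 0, 0], "fingers": 0.065},
    {"slide": [0, 0, -0.115], "rotation": [0, 0, 0], "fingers": 0.065},
    {"slide": [0, 0, -0.115], "rotation": [0, 0, 0], "fingers": 0.065},
    {"slide": [0, 0, -0.115], "rotation": [0, 0, 0], "fingers": 0.065},
  ],
)

```text
time: 24.68
eef_pos: [366.4, -531.2, 380.7]
ee_rot: [180.0, 0.1, 28.0]
ft_force: [-0.2, 0.7, -0.2]
opening: 0.764
gripper_force: 0.0
```

Run:
```python
from pour import *
print(pose(),state()["ft_force"],state()["gripper_force"])
q=capture("wrist")
print([(np.round(d["xyz"]),d["conf"]) for d in find_in(q,"t_top")])
hsv=cv2.cvtColor(q["frame"],cv2.COLOR_RGB2HSV)
u=proj(q,(366.5,-531.5,120));print(u)
x,y=u.astype(int);print(q["frame"][y-6:y+8:7,x-14:x+15:14].tolist())
ref=np.median(hsv[y-40:y+40,x-15:x+15].reshape(-1,3),0);m=(np.abs(hsv.astype(int)-ref)<[6,35,50]).all(2).astype(np.uint8);m=cv2.morphologyEx(m,cv2.MORPH_OPEN,np.ones((9,9)))
k,l,st,ce=cv2.connectedComponentsWithStats(m);i=l[y+15,x] or l[y-15,x]
print(ref,st[i],ce[i],unproj(q,ce[i],120),cv2.minAreaRect(np.argwhere(l==i)[:,::-1].astype(np.float32)))
t=capture("top");print([(np.round(d["xyz"]),d["conf"]) for d in find_in(t,"t_top")],[(np.round(d["xyz"]),d["conf"]) for n in ("wrench_small","tape_roll2","wrench_old","block_oak") for d in find_in(t,n)[:1]])
```

```text
(array([ 366.37764925, -531.17080528,  380.65321159]), Rotation.from_matrix(array([[ 8.82707235e-01,  4.69923113e-01, -4.53410710e-04],
                            [ 4.69922403e-01, -8.82706998e-01, -1.13579648e-03],
                            [-9.33965822e-04,  7.89507916e-04, -9.99999252e-01]]))) [-0.23386537  0.66343216 -0.18511142] 0.0
[(array([ 370., -530.,  122.]), 0.92)]
[325.75896214 204.13438307]
[[[194, 163, 128], [161, 168, 169], [173, 146, 112]], [[194, 164, 129], [163, 172, 175], [172, 143, 110]]]
[ 17.  88. 189.] [    0     0   361   259 52012] [173.93632239 119.02359071] [ 371.4284057  -415.84552424  120.        ] ((176.3891143798828, 114.03807067871094), (416.5747985839844, 164.28659057617188), 25.471433639526367)
[(array([ 392., -517.,  122.]), 0.57)] [(array([ 495., -571.,    7.]), 0.71), (array([ 508., -197.,   20.]), 0.82), (array([ 661., -288.,    5.]), 0.75), (array([590., -87.,  45.]), 0.55)]
```

The T-top is at z ≈ 120 with its disc at the predicted pixel, so the spanner stands upright. The bystander tools have not moved and the hand is clear. Handing in.

```bash
python3 -c "
from rig import *
print(hand_in())"
```

```text
the job is handed in; nothing more can be done
None
```

I handed the job in. The lid is turned to about 2–3° from the hexagon-nut compartment (limit 7°). The spanner stands upright on its pins about 180 mm from the canister, the hand is clear, and the other tools are where they were. `hand_in()` returned no score.

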